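# Put the finger planes and their wax back in the plane tray

## Task

Put the three brass finger planes and the yellow block of wax for their soles back in the plane tray: each standing upright in the bay that shows its own black outline (by size for the planes), centred on the outline and lined up with it, either way round. The rosin on its wooden block and the wooden sanding block do not belong in the tray: leave them where they lie.

Things in the scene. Friction and masses are not known exactly. Their poses are not given: they have to be found in the camera images.
- plane_large: brass finger plane, solid boat-shaped (oval) body with a steel blade and dark wedge standing up out of it, 50 mm long, 25 mm wide, 30 mm high over all, the straight-sided body 17 mm high; the largest of the three planes. Grasp it across the flanks at the middle. Origin: centre of the underside; own y axis along its length, own x across the flanks, z up. Stands on the bench at the start
- plane_middle: brass finger plane, solid boat-shaped (oval) body with a steel blade and dark wedge standing up out of it, 36 mm long, 18 mm wide, 22 mm high over all, the straight-sided body 12 mm high; the middle one of the three planes. Grasp it across the flanks at the middle. Origin: centre of the underside; own y axis along its length, own x across the flanks, z up. Stands on the bench at the start
- plane_small: brass finger plane, solid boat-shaped (oval) body with a steel blade and dark wedge standing up out of it, 28 mm long, 14 mm wide, 17 mm high over all, the straight-sided body 10 mm high; the smallest of the three planes. Grasp it across the flanks at the middle. Origin: centre of the underside; own y axis along its length, own x across the flanks, z up. Stands on the bench at the start
- wax_block: plain yellow beeswax block, 35 mm wide, 60 mm long, 22 mm high, lying on the bench. Grasp it across its width. Origin: centre of the underside; own y axis along its length, own x across its width, z up
- rosin: dark red rosin cake on a light wooden block, 30 x 65 x 24 mm; does not belong in the tray, leave it alone. Origin: centre of the underside; own y along its length. (Fixed obstacles behind the work: a violin stand 0.6 m high, its front about 0.5 m ahead of the robot and 0.11 to 0.28 m to its left, another with a violin further left and back, and a brown bottle 0.2 m high right of the first stand)
- sanding_block: pale wooden sanding block, 51 x 92 x 31 mm; does not belong in the tray, leave it alone. Origin: centre of the underside; own y along its length
- bay_large: bay with the black painted outline of the largest plane, a large oval 56 x 31 mm; one of four, two by two in changing order, in a low fixed dark-wood tray (178 x 157 mm). White floor tile 79 (own x) by 69 mm (own y). Origin: under the outline's centre, 4 mm below the floor, which is 10 mm above the bench; own y along the outline's length, z up. Dividers 11.5 mm, rim 13 mm above the bench
- bay_middle: bay with the black painted outline of the middle plane, an oval 42 x 24 mm; one of four, two by two in changing order, in a low fixed dark-wood tray (178 x 157 mm). White floor tile 79 (own x) by 69 mm (own y). Origin: under the outline's centre, 4 mm below the floor, which is 10 mm above the bench; own y along the outline's length, z up. Dividers 11.5 mm, rim 13 mm above the bench
- bay_small: bay with the black painted outline of the smallest plane, a small oval 34 x 20 mm; one of four, two by two in changing order, in a low fixed dark-wood tray (178 x 157 mm). White floor tile 79 (own x) by 69 mm (own y). Origin: under the outline's centre, 4 mm below the floor, which is 10 mm above the bench; own y along the outline's length, z up. Dividers 11.5 mm, rim 13 mm above the bench
- bay_wax: bay with the black painted outline of the wax block, a rectangle 66 x 41 mm; one of four, two by two in changing order, in a low fixed dark-wood tray (178 x 157 mm). White floor tile 79 (own x) by 69 mm (own y). Origin: under the outline's centre, 4 mm below the floor, which is 10 mm above the bench; own y along the outline's length, z up. Dividers 11.5 mm, rim 13 mm above the bench
Things that resemble listed ones, but are neither listed nor needed, are in the scene too. What is shaped like the plane_large but purple is not meant.

How it is judged:
By the outcome, as a careful person would: the job done as asked, in the order asked, and still so for the second after the job is handed in, with the robot touching nothing.
It also fails if it takes over 128 s, if anything falls off the work surface, if the arm or the gripper's body presses on something with over 40 N, if the wrist force passes 120 N, or if a joint passes its speed limit or range.

## Robot

A 6-joint arm with a two-finger parallel gripper is mounted at the origin on a cart in front of the work surface, level with it; the furniture and walls round the work are solid. World frame = base frame: x ahead of the robot, y to its left, z up, the work surface at z = 0. Lengths are in m, angles in rad, forces in N, time in s.
With the tool pointing down it reaches from about 0.375 to 0.975 m from the base axis. Payload 3.8 kg.
Tool frame: the origin (TCP) lies at the very end of the fingers, on their centre line; the grasp point (between the pads) lies 19 mm behind it; z points along the fingers, y is the line along which they close (so a half turn about z gives the same grasp; the last joint's range is limited). The gripper opens to 85 mm and grips with 20 to 120 N. Pads are 22 mm wide; open, the fingers measure 114 mm over their backs; the gripper's body (76 mm by 85 mm) begins 54 mm behind the grasp point. The pads swing forward as they close: fully open they stand 13 mm farther back than shut.
Start: joints at [1.209, 0.264, 1.604, -0, 1.274, -0.037], TCP at [0.215, 0.64, 0.2] pointing down, gripper open.
Joint ranges: [-2.63, 2.63], [-0.94, 2.18], [0.31, 2.57], [-1.31, 4.45], [0, 2.66], [-2.55, 2.55]. Speed limits (rad/s): [2.57, 2.57, 3.14, 3.14, 3.14, 3.14].

## Interface

Orientations are given as a rotation vector (axis times angle).
In Python, from workcell import monitor, viewer, workorder gives the robot as it stands.
- The arm moves only by the tool jog_arm, never from a script. Its argument "commands" is a list of rows, each an object with "travel": the shift along the tool's x, y, z in mm, a list of three; "rot": the turn, a rotation vector about the tool's x, y, z in degrees, a list of three; "claw": the closure in counts, from 0 (fully open) to 255 (shut). A call has exactly 5 rows; each row shifts and turns the commanded pose from where the row before left it, along the tool's axes as they then stand; what a row does not reach is not made up. A row lasts 1/10 s, in which the tool goes at most 50 mm and 8.59 degrees, less where a joint would pass 70% of its speed; a pose out of reach is approached as far as the arm can. A call is refused whole if a number of a shift passes 50 or a number of a turn 8.59, either way. A call with a gripper value outside its range is refused whole. The fingers move at their own pace and stop on an object; "force" is the grip in N (left out, the last holds). Time passes only in rows, so rows that do not move let the fingers close, or fill a call up. It gives the time, the measured TCP pose, the force, the opening and the grip force at its end, in the units of the state.
- monitor.read_state(): the state, without advancing time (a new reading comes with each control period).
- viewer.read_camera(name): name is "side" or "top" or "wrist"; returns a dict with "color" (384x512x3 uint8, blue, green, red), "camera_matrix" (3x3 intrinsics, pixels), "R" (3x3) and "t" (3): a world point X has camera coordinates R X + t. Camera axes: x right, y down, z forward; pixel columns grow to the right and rows downward; lengths in m; the calibration is good to about 2 mm. A picture is of the moment at which its call begins. There is no depth.
- workorder.finish_job(): hands the job in; it is judged then, once.
The state is a dict: "time": time; "q": joint angles; "joint_vel": joint speeds; "joint_torque": joint torques, N m; "tool_pos": TCP position; "tcp_rot": TCP orientation; "wrist_force": force on the tool from outside, world axes, zero at the start; "torque": the same for the moment, N m; "width": opening from 0.0 (shut) to 1.0 (fully open); "grip_force": force on a finger pad.
Only numpy, scipy, OpenCV 4.12 (cv2) and the standard library are available. Lean on these libraries where they do the work, as an engineer would, in place of code of your own. Each camera call takes 0.05 s, during which the arm holds its last target. There are 200 camera calls.

## Working session

There is one attempt and no reset: what is moved stays moved. The work goes in short steps, Python scripts to look and compute and a tool call to move; the robot and the scene stay as the last step left them, time stands still between calls to the robot, and variables do not carry over. Pictures are saved under pics/ and viewed, at most 14 in all, crops included, and the job is handed in when it is done.

Besides the shell and the picture viewer there is one more tool, called after "Request:" as a command line: name --argument value ..., lists and objects as JSON in quotes. jog_arm: Moves the arm, as the interface text tells. Its arguments: {"type":"object","properties":{"commands":{"type":"array","items":{"type":"object","properties":{"travel":{"type":"array","items":{"type":"number"}},"rot":{"type":"array","items":{"type":"number"}},"claw":{"type":"number"}}}},"force":{"type":"number"}},"required":["commands"]}

```bash
mkdir -p pics; ls
cat > h.py <<'E'
import cv2,numpy as np,pickle
from workcell import monitor,viewer,workorder
def shot(n,tag):
    c=viewer.read_camera(n); cv2.imwrite(f'pics/{tag}.png',c['color']); pickle.dump(c,open(f'pics/{tag}.pkl','wb')); return c
def load(tag): return pickle.load(open(f'pics/{tag}.pkl','rb'))
def ray(c,uv):
    R,t=np.array(c['R']),np.array(c['t']); K=np.array(c['camera_matrix'])
    d=np.c_[np.reshape(uv,(-1,2)),np.ones(np.size(uv)//2)]@np.linalg.inv(K).T@R
    return -R.T@t,d
def onz(c,uv,z):
    o,d=ray(c,uv); return o+d*((z-o[2])/d[:,2:])
def proj(c,X):
    p=(np.reshape(X,(-1,3))@np.array(c['R']).T+np.array(c['t']))@np.array(c['camera_matrix']).T
    return p[:,:2]/p[:,2:]
def two(c1,p1,c2,p2):
    o1,d1=ray(c1,p1);o2,d2=ray(c2,p2);d1,d2=d1[0],d2[0]
    s=np.linalg.lstsq(np.c_[d1,-d2],o2-o1,rcond=None)[0]
    a,b=o1+s[0]*d1,o2+s[1]*d2
    return (a+b)/2,np.linalg.norm(a-b)
E
python3 - <<'E'
from h import *
print(monitor.read_state())
for n in('side','top','wrist'):
    c=shot(n,n+'0'); print(n,-c['R'].T@c['t'],c['R'][2],c['camera_matrix'][0,0])
a=[cv2.imread(f'pics/{n}0.png') for n in('side','top','wrist')]
E
```

```text
pics
{'time': 0.0, 'q': array([ 1.20911723e+00,  2.64751664e-01,  1.60543103e+00, -1.01406575e-05,
        1.27368264e+00, -3.68618862e-02]), 'joint_vel': array([-0.0005406 , -0.00060488, -0.00027019, -0.00148442, -0.00118984,
       -0.00154853]), 'joint_torque': array([-1.32946654e-03, -5.15113664e+01, -3.67313468e+01, -2.53093394e-04,
        1.27667378e-02, -2.39511127e-05]), 'tool_pos': array([0.21510539, 0.63893833, 0.19903231]), 'tcp_rot': array([-0.50790552, -3.09981569,  0.00350179]), 'wrist_force': array([ 0.12384921, -0.15138193,  0.11042518]), 'torque': array([ 0.04338786,  0.01669458, -0.01468325]), 'grip_force': 0.0, 'width': 1.0009349293528431}
side [0.06737888 1.05126775 0.97294832] [ 0.29908173 -0.70104334 -0.64737033] 459.9187576884357
top [0.42566006 0.02551948 1.07347334] [ 0.10228926 -0.01122994 -0.99469131] 387.4325617774962
wrist [0.15130609 0.66098677 0.37337534] [ 0.2529765  -0.08617738 -0.96362666] 338.01105154527494
```

View pics/side0.png

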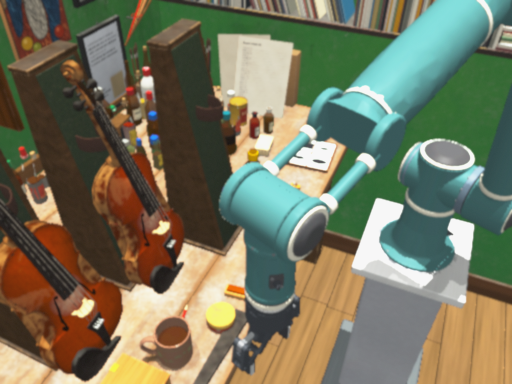

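View pics/top0.png

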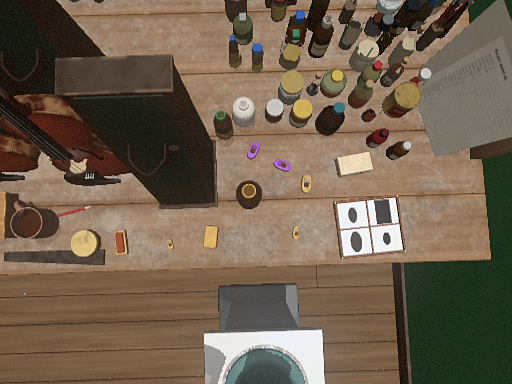

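The side view is mostly blocked by the arm. The top view shows:
- Brass planes at about (170,244), (296,232) and (306,184), in increasing size.
- Purple look-alikes at (253,150) and (282,165), which are not meant.
- Wax at (211,237), rosin at (121,243) and the sanding block at (355,164).
- The tray at (368,226), with bays at (352,215), (383,210), (355,241) and (387,238).

I'll take rough positions and one enlarged crop.

Run:
```python
from h import *
c=load('top0'); im=c['color']
hsv=cv2.cvtColor(im,cv2.COLOR_BGR2HSV)
for n,p in dict(s=(170,244),m=(296,232),l=(306,184),wax=(211,237),ros=(121,243),b1=(352,215),b2=(383,210),b3=(355,241),b4=(387,238),p1=(253,150),p2=(282,165)).items():
    print(n,onz(c,p,0.01).round(3)[0],hsv[p[1],p[0]])
a=cv2.resize(im[135:265,100:260],None,fx=4,fy=4,interpolation=cv2.INTER_CUBIC)
b=cv2.resize(im[150:265,260:410],None,fx=5,fy=5,interpolation=cv2.INTER_CUBIC)
cv2.imwrite('pics/cropR.png',b)
w=load('wrist0');print(cv2.Rodrigues(monitor.read_state()['tcp_rot'])[0].round(3))
R=cv2.Rodrigues(monitor.read_state()['tcp_rot'])[0]
o=-w['R'].T@w['t'];print('cam in tool',R.T@(o-monitor.read_state()['tool_pos']),(w['R']@R).T.round(3))
```

```text
s [0.388 0.242 0.01 ] [ 12 129 101]
m [ 0.41  -0.102  0.01 ] [ 12 104 128]
l [ 0.541 -0.135  0.01 ] [ 10 124  97]
wax [0.404 0.13  0.01 ] [ 19 133 220]
ros [0.395 0.374 0.01 ] [  8 178 162]
b1 [ 0.452 -0.257  0.01 ] [175  16  97]
b2 [ 0.463 -0.344  0.01 ] [ 0 13 81]
b3 [ 0.381 -0.262  0.01 ] [ 0  0 91]
b4 [ 0.386 -0.35   0.01 ] [175  15 100]
p1 [0.641 0.009 0.01 ] [ 16 140 104]
p2 [ 0.596 -0.071  0.01 ] [ 16 169 116]
[[-0.948  0.319 -0.001]
 [ 0.319  0.948 -0.002]
 [ 0.    -0.002 -1.   ]]
cam in tool [ 6.75134862e-02  3.21686602e-05 -1.74035637e-01] [[-0.001 -0.964 -0.267]
 [ 1.    -0.001  0.001]
 [-0.001 -0.267  0.964]]
```

View pics/cropR.png

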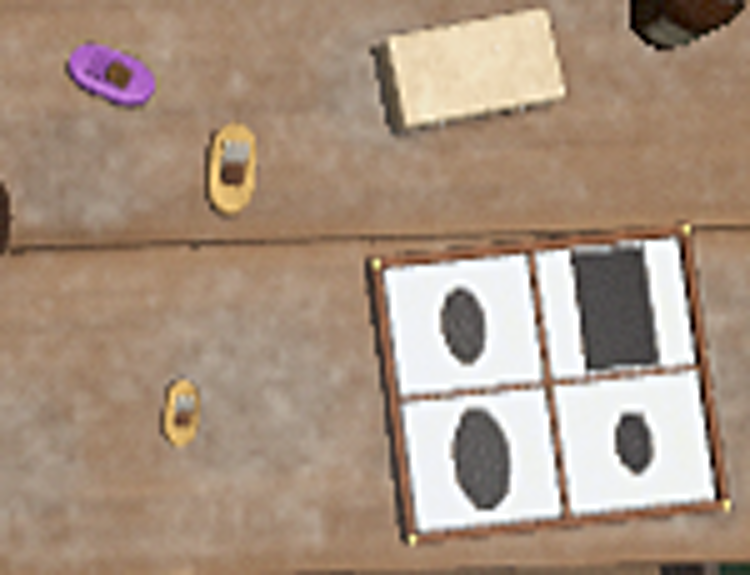

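Candidates by top-view pixel:
- Large brass plane: (306,184), about 18 px long, so about 50 mm.
- Middle brass plane: (296,232), about 13 px, so about 36 mm.
- Small brass plane: (170,244).
- The purple ones at (282,165) and (253,150) are excluded by colour.

The bays are middle top-left, wax top-right, large bottom-left and small bottom-right. I'll move over the work for closer wrist views.

Request:
jog_arm --commands '[{"travel": [-22, -27, 0], "rot": [0, 0, 0], "claw": 0}, {"travel": [-22, -27, 0], "rot": [0, 0, 0], "claw": 0}, {"travel": [-22, -27, 0], "rot": [0, 0, 0], "claw": 0}, {"travel": [-22, -27, 0], "rot": [0, 0, 0], "claw": 0}, {"travel": [-22, -27, 0], "rot": [0, 0, 0], "claw": 0}]'

```text
time: 0.65
tool_pos: [0.2767, 0.4751, 0.1999]
tcp_rot: [-0.507, -3.1, 0.001]
wrist_force: [0.9, -1.2, -0.3]
width: 0.999
grip_force: 0.0
```

Request:
jog_arm --commands '[{"travel": [-22, -27, 0], "rot": [0, 0, 0], "claw": 0}, {"travel": [-22, -27, 0], "rot": [0, 0, 0], "claw": 0}, {"travel": [-22, -27, 0], "rot": [0, 0, 0], "claw": 0}, {"travel": [-22, -27, 0], "rot": [0, 0, 0], "claw": 0}, {"travel": [-22, -27, 0], "rot": [0, 0, 0], "claw": 0}]'

```text
time: 1.15
tool_pos: [0.3378, 0.3121, 0.2002]
tcp_rot: [-0.508, -3.1, 0.0]
wrist_force: [0.1, 0.4, -0.8]
width: 0.998
grip_force: 0.0
```

Request:
jog_arm --commands '[{"travel": [-22, -27, 0], "rot": [0, 0, 0], "claw": 0}, {"travel": [-22, -27, 0], "rot": [0, 0, 0], "claw": 0}, {"travel": [-22, -27, 0], "rot": [0, 0, 0], "claw": 0}, {"travel": [-22, -27, 0], "rot": [0, 0, 0], "claw": 0}, {"travel": [-22, -27, 0], "rot": [0, 0, 0], "claw": 0}]'

```text
time: 1.65
tool_pos: [0.3989, 0.1492, 0.2003]
tcp_rot: [0.508, 3.1, 0.0]
wrist_force: [0.7, 0.7, -0.6]
width: 1.002
grip_force: 0.0
```

Request:
jog_arm --commands '[{"rot": [0, 0, -6.2], "travel": [0, 0, 0], "claw": 0}, {"rot": [0, 0, -6.2], "travel": [0, 0, 0], "claw": 0}, {"rot": [0, 0, -6.2], "travel": [0, 0, 0], "claw": 0}, {"rot": [0, 0, 0], "travel": [0, 0, 0], "claw": 0}, {"rot": [0, 0, 0], "travel": [0, 0, 0], "claw": 0}]'

```text
time: 2.15
tool_pos: [0.3987, 0.1505, 0.2002]
tcp_rot: [-0.004, -3.141, 0.0]
wrist_force: [0.5, 0.2, -0.3]
width: 1.003
grip_force: 0.0
```

```bash
python3 -c "
from h import *
shot('wrist','wA')"
```

Request:
jog_arm --commands '[{"travel": [0, -24, 0]}, {"travel": [0, -24, 0]}, {"travel": [0, -24, 0]}, {"travel": [0, -24, 0]}, {"travel": [0, 0, 0]}]'

```text
$.commands[0]: bad value
```

```bash
python3 -c "
from h import *
shot('wrist','wB')"
```

Request:
jog_arm --commands '[{"travel": [-5, -40, 0]}, {"travel": [-5, -40, 0]}, {"travel": [-5, -40, 0]}, {"travel": [-5, -40, 0]}, {"travel": [0, 0, 0]}]'

```text
$.commands[0]: bad value
```

```bash
python3 -c "
from h import *
shot('wrist','wC')"
```

Request:
jog_arm --commands '[{"travel": [0, -40, 0]}, {"travel": [0, -40, 0]}, {"travel": [0, -40, 0]}, {"travel": [0, -20, 0]}, {"travel": [0, 0, 0]}]'

```text
$.commands[0]: bad value
```

```bash
python3 -c "
from h import *
shot('wrist','wD')
a=[cv2.resize(load(t)['color'],(400,300)) for t in('wA','wB','wC','wD')]
cv2.imwrite('pics/mos.png',np.vstack([np.hstack(a[:2]),np.hstack(a[2:])]))"
```

```text
(no output)
```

View pics/mos.png

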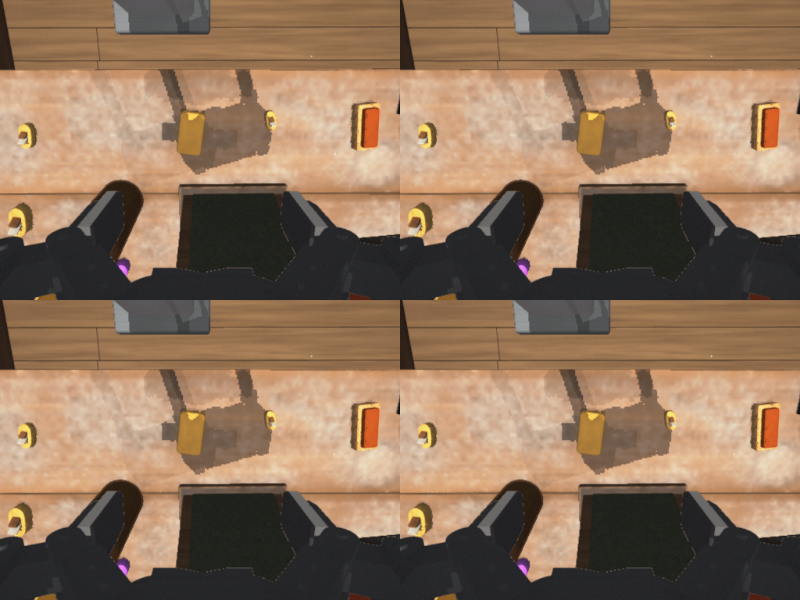

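All rows need every key. The mosaic repeats one view: wax at full-size px (244,170), small plane (346,152), middle plane (33,173), large plane (25,285), rosin (470,162). The fingers hide the lower part, so I'll keep the TCP beyond whatever I measure.

Request:
jog_arm --commands '[{"travel": [0, -24, 0], "rot": [0, 0, 0], "claw": 0}, {"travel": [0, -24, 0], "rot": [0, 0, 0], "claw": 0}, {"travel": [0, -24, 0], "rot": [0, 0, 0], "claw": 0}, {"travel": [0, -24, 0], "rot": [0, 0, 0], "claw": 0}, {"travel": [0, 0, 0], "rot": [0, 0, 0], "claw": 0}]'

```text
time: 2.85
tool_pos: [0.3988, 0.0528, 0.2004]
tcp_rot: [0.005, 3.141, -0.001]
wrist_force: [-0.3, 0.1, -0.2]
width: 1.002
grip_force: 0.0
```

```bash
python3 -c "
from h import *
shot('wrist','wB')"
```

Request:
jog_arm --commands '[{"travel": [-24, -40, 0], "rot": [0, 0, 0], "claw": 0}, {"travel": [-24, -40, 0], "rot": [0, 0, 0], "claw": 0}, {"travel": [-24, -40, 0], "rot": [0, 0, 0], "claw": 0}, {"travel": [-24, -40, 0], "rot": [0, 0, 0], "claw": 0}, {"travel": [0, 0, 0], "rot": [0, 0, 0], "claw": 0}]'

```text
time: 3.4
tool_pos: [0.4977, -0.1086, 0.2003]
tcp_rot: [0.006, 3.14, -0.002]
wrist_force: [-0.0, 0.6, 0.6]
width: 1.001
grip_force: 0.0
```

```bash
python3 -c "
from h import *
shot('wrist','wC')"
```

Request:
jog_arm --commands '[{"travel": [-10, -40, 0], "rot": [0, 0, 0], "claw": 0}, {"travel": [-10, -40, 0], "rot": [0, 0, 0], "claw": 0}, {"travel": [-10, -40, 0], "rot": [0, 0, 0], "claw": 0}, {"travel": [-10, -20, 0], "rot": [0, 0, 0], "claw": 0}, {"travel": [0, 0, 0], "rot": [0, 0, 0], "claw": 0}]'

```text
time: 3.95
tool_pos: [0.5358, -0.2459, 0.2001]
tcp_rot: [0.002, 3.141, 0.0]
wrist_force: [0.0, 0.7, -0.1]
width: 1.002
grip_force: 0.0
```

```bash
python3 -c "
from h import *
shot('wrist','wD')
a=[cv2.resize(load(t)['color'],(400,300)) for t in('wC','wD')]
cv2.imwrite('pics/mos2.png',np.hstack(a))"
```

```text
(no output)
```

View pics/mos2.png

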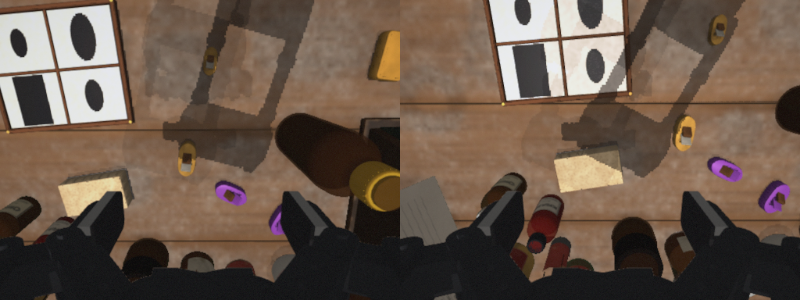

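Views C and D show the tray with both ends of the outlines. In C, at half scale, the planes are at (210,61) and (187,158). In D the large plane is at (684,133) and the middle one at (718,30). Next I measure by colour masks.

```bash
cat >> h.py <<'E'
def blobs(c,mask,amin,amax):
    out=[]
    for k in cv2.findContours(mask.astype(np.uint8),cv2.RETR_EXTERNAL,cv2.CHAIN_APPROX_NONE)[0]:
        h=cv2.convexHull(k); 
        if amin<cv2.contourArea(h)<amax: out.append(h)
    return out
def info(c,h,z):
    w=(onz(c,h[:,0,:].astype(float),z)[:,:2]*1e5).astype(np.float32)
    m=cv2.moments(w); cx,cy=m['m10']/m['m00']/1e5,m['m01']/m['m00']/1e5
    ang=np.degrees(.5*np.arctan2(2*m['mu11'],m['mu20']-m['mu02']))
    (_, s, _)=cv2.minAreaRect(w)
    mi=cv2.moments(h); return np.array([mi['m10']/mi['m00'],mi['m01']/mi['m00']]),np.array([cx,cy]),ang,np.sort(np.array(s)/100)
def brass(c):
    H=cv2.cvtColor(c['color'],cv2.COLOR_BGR2HSV); m=(H[...,0]>=13)&(H[...,0]<=32)&(H[...,1]>125)&(H[...,2]>60)
    return cv2.morphologyEx(m.astype(np.uint8),cv2.MORPH_OPEN,np.ones((2,2)))
def dark(c):
    H=cv2.cvtColor(c['color'],cv2.COLOR_BGR2HSV); v=H[...,2]; s=H[...,1]
    return (v<85)&(s<60)
E
python3 - <<'E'
from h import *
for t in 'ABCD':
    c=load('w'+t); print(t)
    for h in blobs(c,brass(c),100,6000):
        p,w,a,s=info(c,h,0.006); 
        if p[1]<310: print('  br',p.round(1),w.round(4),a.round(1),s.round(1))
    if t in'CD':
      for h in blobs(c,dark(c),250,3500):
        p,w,a,s=info(c,h,0.01)
        if p[1]<180 and p[0]<310: print('  bay',p.round(1),w.round(4),a.round(1),s.round(1))
E
```

```text
A
  br [ 27.  282.1] [ 0.547  -0.1327] -16.5 [34.9 60. ]
  br [ 65.4 252.2] [ 0.5069 -0.0795] 89.5 [ 6.5 28.9]
  br [438.1 249.9] [0.5059 0.3636] -88.8 [ 12.9 103.2]
  br [419.3 244.6] [0.4989 0.3404] -89.6 [ 6.4 54.7]
  br [ 35.5 174. ] [ 0.412  -0.0979] -14.0 [23.1 37. ]
  br [347.  154.6] [0.3915 0.2478] 13.3 [14.8 27.8]
  br [245.  170.4] [0.4095 0.1355] -7.2 [36.  63.7]
  br [465.4 157.8] [0.3963 0.3784] -4.6 [34.7 70. ]
  br [343.6  92.5] [0.3259 0.2399] 89.4 [ 5.  24.2]
B
  br [102.4 271.3] [ 0.5327 -0.137 ] -41.0 [ 9.3 37. ]
  br [486.  248.2] [0.5044 0.3223] -87.0 [14.2 69.8]
  br [123.9 173.8] [ 0.4123 -0.0975] -10.5 [20.  35.3]
  br [436.4 153.8] [0.3914 0.2481] 15.1 [16.3 27.7]
  br [335.2 169.9] [0.4096 0.1378] -6.5 [38.9 63.1]
  br [437.2  91.3] [0.3254 0.2399] -89.2 [ 5.  27.4]
C
  br [293.2 309.9] [ 0.6867 -0.0663] 89.3 [15.9 94.2]
  br [482.3 238.4] [0.5921 0.1544] 43.6 [72.7 87.4]
  br [239.8 204.5] [ 0.5482 -0.1304] -6.6 [25.8 53.4]
  br [ 38.  172.7] [ 0.5094 -0.3545] -85.9 [ 7.  48.3]
  br [ 87.1 172.1] [ 0.509  -0.2997] -88.7 [ 9.1 60. ]
  br [269.9  79. ] [ 0.4
[... 353 characters left out ...]
  br [243.1 285.9] [ 0.6902 -0.2651] 88.7 [ 5.5 45.3]
  br [465.9 285.8] [0.691  0.0083] -89.9 [ 7.6 41.9]
  br [364.5 170.7] [ 0.547 -0.128] -3.7 [29.8 52.1]
  br [407. 137.] [ 0.5094 -0.0849] 88.4 [ 7.5 27.5]
  br [207.1 137.8] [ 0.5097 -0.3013] 89.4 [ 8.4 33.5]
  br [103.4 137.3] [ 0.5088 -0.4134] -89.2 [ 7.4 24.1]
  br [150.5 137.3] [ 0.509  -0.3625] -89.8 [10.7 52.4]
  br [ 31.4 129.5] [ 0.5003 -0.4897] -89.7 [ 6.4 25.3]
  br [408.1  38.7] [ 0.4115 -0.0951] -8.1 [18.8 36.4]
  bay [249.5  83.7] [ 0.4544 -0.2548] 4.3 [21.6 40.1]
  bay [168.3  90. ] [ 0.4612 -0.3385] 5.2 [40.3 65.8]
  bay [243.6  15.4] [ 0.3907 -0.2599] 19.0 [29.2 31.1]
  bay [156.8  14.2] [ 0.3894 -0.3446] 4.3 [18.6 27.4]
```

Run:
```python
from h import *
T={'wax':('A',(245,170.4),'B',(335.2,169.9)),'small':('A',(347,154.6),'B',(436.4,153.8)),'mid':('C',(269.9,79),'D',(408.1,38.7)),'large':('C',(239.8,204.5),'D',(364.5,170.7)),'b_mid':('C',(120.2,121.8),'D',(249.5,83.7)),'b_wax':('C',(41.9,127.7),'D',(168.3,90))}
for k,(a,p,b,q) in T.items():
    x,e=two(load('w'+a),p,load('w'+b),q); print(k,x.round(4),'gap',round(e,4))
for n,z,v in(('wax',.011,'AB'),('small',.005,'AB'),('mid',.006,'BCD'),('large',.0085,'CD')):
    for t in v:
        c=load('w'+t)
        for h in blobs(c,brass(c),100,6000):
            p,w,a,s=info(c,h,z)
            if abs(p-{'wA':0}.get(0,p)).sum()==0 and np.linalg.norm(w-dict(wax=(.409,.136),small=(.391,.247),mid=(.412,-.097),large=(.547,-.129))[n])<.012: print(n,t,w.round(4),a.round(1),s.round(1))
a,b=load('wA')['color'][125:190,320:375],load('wC')['color'][170:240,205:275]
cv2.imwrite('pics/z.png',np.hstack([cv2.resize(i,(390,390),interpolation=cv2.INTER_CUBIC) for i in(a,b)]))
```

```text
wax [0.4068 0.1359 0.0147] gap 0.0001
small [0.3911 0.2476 0.0068] gap 0.0001
mid [ 0.4118 -0.0967  0.0099] gap 0.0001
large [ 0.5452 -0.1301  0.013 ] gap 0.0005
b_mid [ 0.4541 -0.2548  0.0102] gap 0.0001
b_wax [ 0.4599 -0.3386  0.0102] gap 0.0004
wax A [0.4085 0.1357] -7.2 [35.5 62.9]
wax B [0.4085 0.1367] -6.5 [38.3 62.3]
small A [0.3916 0.248 ] 13.3 [14.8 27.8]
small B [0.3916 0.2486] 15.1 [16.4 27.7]
mid B [ 0.4123 -0.0975] -10.5 [20.  35.3]
mid C [ 0.4118 -0.0966] -5.0 [16.6 35.4]
mid D [ 0.4115 -0.0951] -8.1 [18.8 36.4]
large C [ 0.5474 -0.1303] -6.6 [25.6 53.1]
large D [ 0.5464 -0.1288] -3.7 [29.6 51.8]
```

View pics/z.png

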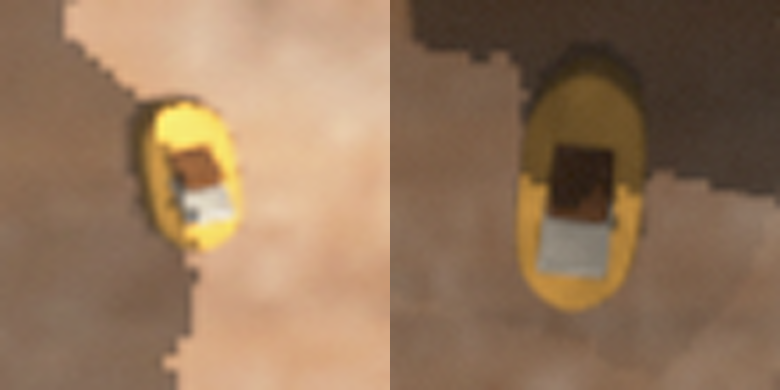

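The crop shows the small plane (left) and large plane (right), both brass and upright. Their long axes sit at about +14° and −5° from world x. Triangulated mid-heights agree with the text, and the tray floor measures 10 mm. I'll go for the large plane first.

```bash
cat > go.py <<'E'
import sys; from h import *
# go.py x y phi : tool deltas to reach
x,y,phi=map(float,sys.argv[1:4]); s=monitor.read_state(); R=cv2.Rodrigues(s['tcp_rot'])[0]
p0=np.degrees(np.arctan2(R[1,0],R[0,0]))%360; d=np.array([x,y])-s['tool_pos'][:2]
f=lambda p:(np.array([[np.cos(p),np.sin(p)],[np.sin(p),-np.cos(p)]])@d*1000).round(1)
print('phi',p0.round(2),'rotz',round(p0-phi,2),'before turn',f(np.radians(p0)),'after',f(np.radians(phi)),'z',s['tool_pos'][2].round(4),'tilt',R[2,:2].round(3),'w',s['width'],s['grip_force'])
E
python3 go.py .5468 -.1298 175
```

```text
phi 179.96 rotz 4.96 before turn [-11.7 114.6] after [ -1.7 115.2] z 0.2 tilt [0.001 0.001] w 1.001395125411428 0.0
```

Request:
jog_arm --commands '[{"travel": [0, 0, 20], "rot": [0, 0, 5], "claw": 90}, {"travel": [0, 39, 20], "rot": [0, 0, 0], "claw": 90}, {"travel": [0, 39, 20], "rot": [0, 0, 0], "claw": 90}, {"travel": [-1, 38, 20], "rot": [0, 0, 0], "claw": 90}, {"travel": [0, 0, 40], "rot": [0, 0, 0], "claw": 90}]'

```text
time: 4.5
tool_pos: [0.548, -0.1241, 0.0826]
tcp_rot: [0.129, 3.133, 0.002]
wrist_force: [1.5, -1.2, 0.4]
width: 0.645
grip_force: 0.0
```

```bash
python3 go.py .5468 -.1298 175
```

```text
phi 175.29 rotz 0.29 before turn [ 0.7 -5.8] after [ 0.7 -5.8] z 0.0826 tilt [-0.006  0.001] w 0.6454145339737051 0.0
```

Request:
jog_arm --commands '[{"travel": [0, 0, 25], "rot": [0, 0, 0], "claw": 90}, {"travel": [0, 0, 0], "rot": [0, 0, 0], "claw": 90}, {"travel": [0, 0, 0], "rot": [0, 0, 0], "claw": 90}, {"travel": [0, 0, 0], "rot": [0, 0, 0], "claw": 90}, {"travel": [0, 0, 0], "rot": [0, 0, 0], "claw": 90}]'

```text
time: 5.0
tool_pos: [0.5477, -0.1303, 0.0577]
tcp_rot: [0.137, 3.135, -0.001]
wrist_force: [-0.4, 0.0, 0.6]
width: 0.645
grip_force: 0.0
```

```bash
python3 go.py .5468 -.1298 175; python3 -c "
from h import *
c=shot('wrist','g1');cv2.imwrite('pics/g1c.png',c['color'][100:])"
```

```text
phi 174.98 rotz -0.02 before turn [0.9 0.5] after [0.9 0.5] z 0.0577 tilt [-0.004 -0.001] w 0.6450094019664133 0.0
```

View pics/g1c.png

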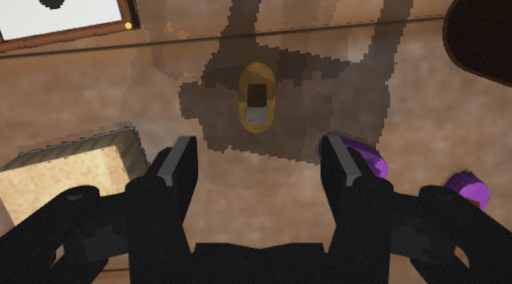

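The plane is at (257,197), centred between the fingers. The sanding block corner at (140,240) and the purple plane at (355,255) are near the fingers, so I'll check clearance.

```bash
python3 -c "
from h import *
c=load('g1')
print(onz(c,[(135,226),(147,268),(160,290)],.031).round(4)); print(onz(c,[(320,240),(330,268),(385,255),(385,280)],.012).round(4))
for h in blobs(c,brass(c),300,6000):
  p,w,a,s=info(c,h,.0085); print(p,w.round(4),a,s)
"
```

```text
[[ 0.5515 -0.2093  0.031 ]
 [ 0.5814 -0.207   0.031 ]
 [ 0.5984 -0.2012  0.031 ]]
[[ 0.5802 -0.0898  0.012 ]
 [ 0.6027 -0.0835  0.012 ]
 [ 0.5959 -0.0441  0.012 ]
 [ 0.616  -0.0438  0.012 ]]
[257.59028078 197.0887689 ] [ 0.5469 -0.1309] -6.805404888126492 [25.71752441 53.26533691]
[ 13.84077582 165.32160577] [ 0.5094 -0.2916] -81.32667428308551 [10.17634399 22.22476562]
```

Request:
jog_arm --commands '[{"travel": [1, 0, 20], "rot": [0, 0, 1], "claw": 90}, {"travel": [0, 0, 20], "rot": [0, 0, 0], "claw": 90}, {"travel": [0, 0, 10], "rot": [0, 0, 0], "claw": 90}, {"travel": [0, 0, 4], "rot": [0, 0, 0], "claw": 90}, {"travel": [0, 0, 0], "rot": [0, 0, 0], "claw": 90}]'

```text
time: 5.55
tool_pos: [0.5449, -0.13, 0.0014]
tcp_rot: [-0.165, -3.137, -0.0]
wrist_force: [0.1, 0.9, -0.4]
width: 0.65
grip_force: 0.0
```

Request:
jog_arm --commands '[{"travel": [0, 0, 0], "rot": [0, 0, 0], "claw": 255}, {"travel": [0, 0, 0], "rot": [0, 0, 0], "claw": 255}, {"travel": [0, 0, 0], "rot": [0, 0, 0], "claw": 255}, {"travel": [0, 0, 0], "rot": [0, 0, 0], "claw": 255}, {"travel": [0, 0, 0], "rot": [0, 0, 0], "claw": 255}]' --force 40

```text
time: 6.05
tool_pos: [0.5452, -0.1299, 0.0017]
tcp_rot: [0.165, 3.137, -0.0]
wrist_force: [0.8, -0.7, -0.1]
width: 0.001
grip_force: 0.0
```

```bash
python3 go.py .381 -.2606 184.7
```

```text
phi 173.99 rotz -10.71 before turn [ 149.6 -147.2] after [ 174.3 -116.8] z 0.0017 tilt [-0. -0.] w 0.0011648005173820863 0.0
```

```bash
python3 -c "
from h import *
c=shot('wrist','g2'); t=shot('top','t2')
cv2.imwrite('pics/g2m.png',np.hstack([cv2.resize(c['color'],(400,300)),cv2.resize(t['color'][100:250,230:430],(400,300))]))"
```

```text
(no output)
```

View pics/g2m.png

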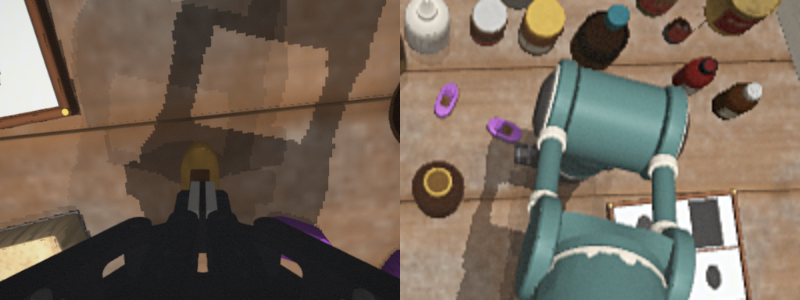

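```bash
python3 -c "
from h import *
c=load('g2'); s=monitor.read_state(); print(s['tool_pos'],proj(c,s['tool_pos']),proj(c,s['tool_pos']+[0,0,.019]))
c1=load('g1'); print('g1 cam', -c1['R'].T@c1['t'],'g2',-c['R'].T@c['t'])
for t,z in(('g1',.017),('g1',0),('g2',.017),('g2',0)):
  cc=load(t)
  for h in blobs(cc,brass(cc),100,6000):
    w=onz(cc,h[:,0,:].astype(float),z)
    p=h[:,0].mean(0)
    if 200<p[0]<300: print(t,z,p,'px rows',h[:,0,1].min(),h[:,0,1].max(),'x',w[:,0].min().round(4),w[:,0].max().round(4),'y',w[:,1].min().round(4),w[:,1].max().round(4))
cv2.imwrite('pics/g2z.png',cv2.resize(c['color'][160:340,170:350],(600,600),interpolation=cv2.INTER_CUBIC))
"
```

```text
[ 0.54500663 -0.12989788  0.00148958] [[258.43588184 225.10933552]] [[258.44173675 238.98888705]]
g1 cam [ 0.47976946 -0.12420608  0.23163346] g2 [ 0.47794602 -0.12277609  0.17582954]
g1 0.017 [257.74193548 202.16129032] px rows 160 234 x 0.5186 0.5697 y -0.1439 -0.1176
g1 0 [257.74193548 202.16129032] px rows 160 234 x 0.5216 0.5768 y -0.1455 -0.1171
g2 0.017 [258.75 205.  ] px rows 182 243 x 0.5167 0.5499 y -0.1433 -0.1178
g2 0 [258.75 205.  ] px rows 182 243 x 0.5209 0.5576 y -0.1455 -0.1173
```

View pics/g2z.png

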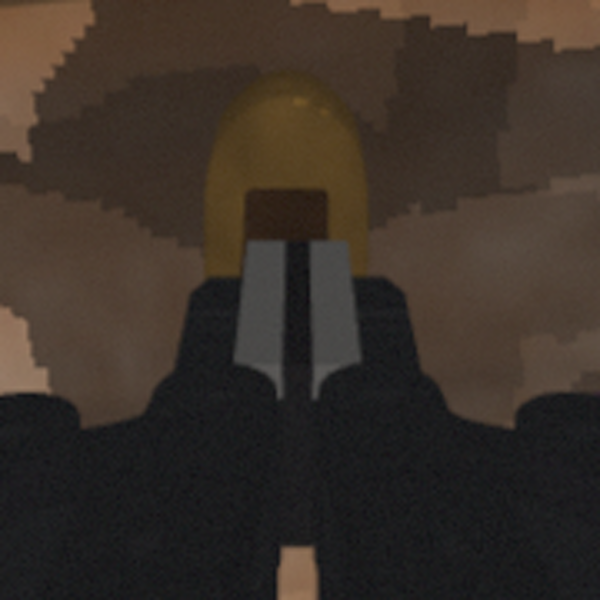

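The shut fingers are at about (256,235), over the wedge and inside the plane's outline, and they hold nothing. I'll lift and look again.

Request:
jog_arm --commands '[{"travel": [0, 0, -10], "rot": [0, 0, 0], "claw": 255}, {"travel": [0, 0, -20], "rot": [0, 0, 0], "claw": 255}, {"travel": [0, 0, -25], "rot": [0, 0, 0], "claw": 255}, {"travel": [0, 0, 0], "rot": [0, 0, 0], "claw": 255}, {"travel": [0, 0, 0], "rot": [0, 0, 0], "claw": 255}]'

```text
time: 6.65
tool_pos: [0.5459, -0.1302, 0.0576]
tcp_rot: [0.165, 3.135, -0.001]
wrist_force: [-0.4, 0.9, -0.8]
width: -0.001
grip_force: 0.0
```

```bash
python3 -c "
from h import *
c=shot('wrist','g3'); s=monitor.read_state(); print(s)
for h in blobs(c,brass(c),300,6000):
  p,w,a,s=info(c,h,.0085); print(p,w.round(4),a,s)
c1=load('g1')['color']
cv2.imwrite('pics/g3m.png',np.hstack([c1[150:384,120:400],c['color'][150:384,120:400]]))"
```

```text
{'time': 6.7, 'q': array([-2.78423793e-01,  1.81901005e-01,  1.98777558e+00, -1.55877732e-05,
        9.71805855e-01, -1.74433166e+00]), 'joint_vel': array([-0.00030052,  0.01888487,  0.01780116,  0.00015864,  0.00180661,
       -0.00133513]), 'joint_torque': array([-4.53882196e-03, -4.29618180e+01, -3.27072072e+01, -1.59619267e-04,
       -6.61053672e-02, -1.54503152e-06]), 'tool_pos': array([ 0.54483018, -0.12984668,  0.05641935]), 'tcp_rot': array([ 1.64663635e-01,  3.13716967e+00, -5.84983842e-05]), 'wrist_force': array([-0.21151218,  0.56886914,  0.26632113]), 'torque': array([ 0.02002437, -0.02046402, -0.01075567]), 'grip_force': 0.0, 'width': -0.0035866334285668674}
[257.54291017 198.85025984] [ 0.5461 -0.1308] -6.91369124797103 [25.61405029 49.77015137]
[ 22.8936521  170.82440231] [ 0.509  -0.2858] -84.60122748825633 [10.2584314  36.61529541]
```

View pics/g3m.png

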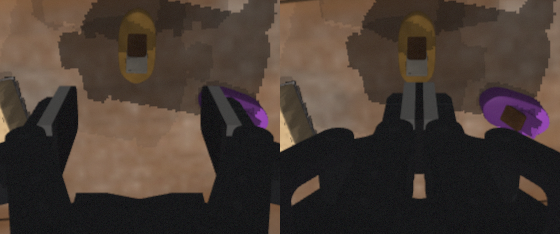

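The plane hasn't moved. The fingertips end at wrist row ~232, which suggests they sit higher than the nominal TCP. I'll check with geometry and the side camera.

```bash
python3 -c "
from h import *
c=load('g3'); s=monitor.read_state(); R=cv2.Rodrigues(s['tcp_rot'])[0]; o=s['tool_pos']
for x in(11,0,-11):
  for z in(0,-10,-20,-30): print(x,z,proj(c,o+R@np.array([x,0,z])/1e3).round(1)[0])
d=shot('side','s3'); t=shot('top','t3')
u=proj(d,o)[0];v=proj(t,o)[0];print(u,v,proj(t,o+[0,0,.03]))
im=d['color'].copy(); cv2.circle(im,tuple(int(a) for a in u),2,(0,0,255),-1)
x,y=[int(a) for a in u]; cr=im[max(0,y-60):y+60,max(0,x-60):x+60]
im2=t['color'].copy(); cv2.circle(im2,tuple(int(a) for a in v),1,(0,0,255),-1); x,y=[int(a) for a in v]
cv2.imwrite('pics/s3.png',np.hstack([cv2.resize(cr,(390,390)),cv2.resize(im2[y-40:y+40,x-40:x+40],(390,390))]))
"
```

```text
11 0 [258.7 203.9]
11 -10 [258.7 209.8]
11 -20 [258.8 216.4]
11 -30 [258.8 223.8]
0 0 [258.8 222.9]
0 -10 [258.8 229.8]
0 -20 [258.8 237.4]
0 -30 [258.8 245.9]
-11 0 [258.8 241.3]
-11 -10 [258.8 249. ]
-11 -20 [258.8 257.6]
-11 -30 [258.8 267.2]
[262.44218149 159.01048921] [306.59573366 180.70463729] [[308.31382649 179.29498278]]
```

View pics/s3.png

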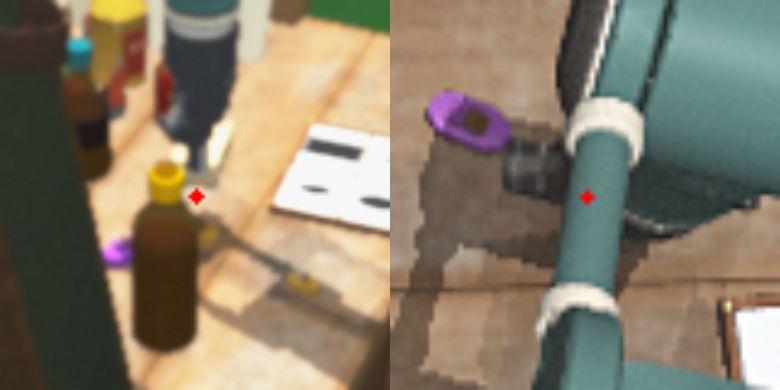

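```bash
python3 -c "
from h import *
d=load('s3')['color'][125:185,235:295]; w=load('g3')['color'][200:300,208:308]
cv2.imwrite('pics/s3z.png',np.hstack([cv2.resize(d,(390,390),interpolation=cv2.INTER_NEAREST),cv2.resize(w,(390,390),interpolation=cv2.INTER_NEAREST)]))
"
```

```text
(no output)
```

View pics/s3z.png

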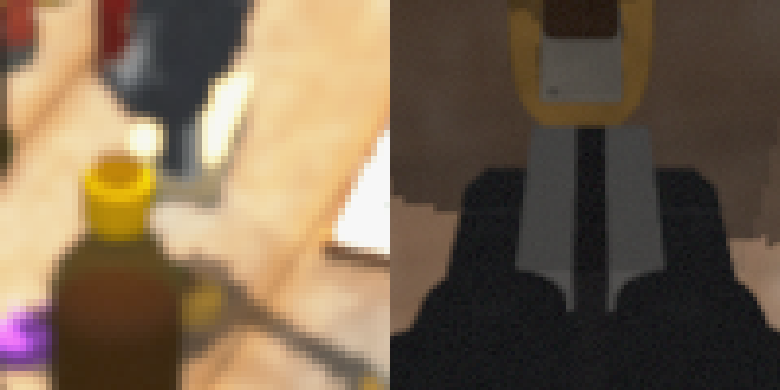

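Fingertips in the wrist view (row 232) and side view (about row 152, against 159 predicted for the TCP) both put the real tips roughly 30–40 mm above the reported TCP. That explains the empty closing. I'll go down in small steps with open fingers, watching the force.

Request:
jog_arm --commands '[{"travel": [-2, -1, 20], "rot": [0, 0, 0], "claw": 90}, {"travel": [0, 0, 20], "rot": [0, 0, 0], "claw": 90}, {"travel": [0, 0, 20], "rot": [0, 0, 0], "claw": 90}, {"travel": [0, 0, 10], "rot": [0, 0, 0], "claw": 90}, {"travel": [0, 0, 0], "rot": [0, 0, 0], "claw": 90}]'

```text
time: 7.3
tool_pos: [0.5443, -0.1303, -0.0163]
tcp_rot: [-0.164, -3.132, -0.002]
wrist_force: [-0.7, 0.1, -0.3]
width: 0.644
grip_force: 0.0
```

Request:
jog_arm --commands '[{"travel": [0, 0, 2], "rot": [0, 0, 0], "claw": 90}, {"travel": [0, 0, 2], "rot": [0, 0, 0], "claw": 90}, {"travel": [0, 0, 2], "rot": [0, 0, 0], "claw": 90}, {"travel": [0, 0, 0], "rot": [0, 0, 0], "claw": 90}, {"travel": [0, 0, 0], "rot": [0, 0, 0], "claw": 90}]'

```text
time: 7.8
tool_pos: [0.5472, -0.1312, -0.0192]
tcp_rot: [0.165, 3.137, -0.0]
wrist_force: [0.3, -0.2, 0.3]
width: 0.649
grip_force: 0.0
```

```bash
python3 go.py .5468 -.1308 174;  python3 -c "
from h import *
c=shot('wrist','g4')
cv2.imwrite('pics/g4c.png',c['color'][150:])"
```

```text
phi 173.99 rotz -0.01 before turn [0.4 0.3] after [0.4 0.3] z -0.0192 tilt [-0.001 -0.   ] w 0.648902839176648 0.0
```

View pics/g4c.png

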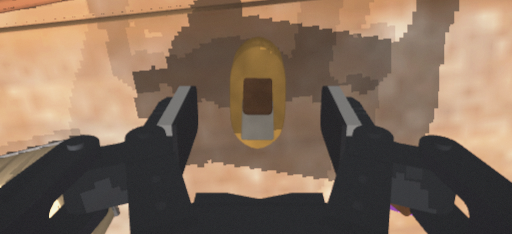

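The plane is at (257,243), centred between the open fingers at (190,237) and (328,237), with no contact yet. I'll continue down gently.

Request:
jog_arm --commands '[{"travel": [0, 0, 2], "rot": [0, 0, 0], "claw": 90}, {"travel": [0, 0, 2], "rot": [0, 0, 0], "claw": 90}, {"travel": [0, 0, 1], "rot": [0, 0, 0], "claw": 90}, {"travel": [0, 0, 0], "rot": [0, 0, 0], "claw": 90}, {"travel": [0, 0, 0], "rot": [0, 0, 0], "claw": 90}]'

```text
time: 8.35
tool_pos: [0.5468, -0.1311, -0.0247]
tcp_rot: [-0.165, -3.137, -0.0]
wrist_force: [0.6, 0.1, 0.4]
width: 0.651
grip_force: 0.0
```

Request:
jog_arm --commands '[{"travel": [0, 0, 1], "rot": [0, 0, 0], "claw": 255}, {"travel": [0, 0, 0], "rot": [0, 0, 0], "claw": 255}, {"travel": [0, 0, 0], "rot": [0, 0, 0], "claw": 255}, {"travel": [0, 0, 0], "rot": [0, 0, 0], "claw": 255}, {"travel": [0, 0, 0], "rot": [0, 0, 0], "claw": 255}]' --force 25

```text
time: 8.85
tool_pos: [0.5469, -0.1312, -0.0255]
tcp_rot: [0.165, 3.137, -0.0]
wrist_force: [-0.8, -0.6, 0.1]
width: 0.273
grip_force: 25.5
```

It grips at 23 mm width. I'll regrip a little deeper for a secure hold.

Request:
jog_arm --commands '[{"travel": [0, 0, 0], "rot": [0, 0, 0], "claw": 110}, {"travel": [0, 0, 0], "rot": [0, 0, 0], "claw": 110}, {"travel": [0, 0, 0], "rot": [0, 0, 0], "claw": 110}, {"travel": [0, 0, 1.5], "rot": [0, 0, 0], "claw": 110}, {"travel": [0, 0, 1.5], "rot": [0, 0, 0], "claw": 110}]'

```text
time: 9.35
tool_pos: [0.5469, -0.1311, -0.0287]
tcp_rot: [0.165, 3.137, -0.0]
wrist_force: [0.5, 0.6, 0.9]
width: 0.57
grip_force: 0.0
```

Request:
jog_arm --commands '[{"travel": [0, 0, 1], "rot": [0, 0, 0], "claw": 110}, {"travel": [0, 0, 1], "rot": [0, 0, 0], "claw": 110}, {"travel": [0, 0, 0], "rot": [0, 0, 0], "claw": 110}, {"travel": [0, 0, 0], "rot": [0, 0, 0], "claw": 110}, {"travel": [0, 0, 0], "rot": [0, 0, 0], "claw": 110}]'

```text
time: 9.85
tool_pos: [0.5469, -0.1311, -0.0306]
tcp_rot: [0.165, 3.137, -0.0]
wrist_force: [-0.8, -1.3, 0.5]
width: 0.567
grip_force: 0.0
```

Request:
jog_arm --commands '[{"travel": [0, 0, 0], "rot": [0, 0, 0], "claw": 255}, {"travel": [0, 0, 0], "rot": [0, 0, 0], "claw": 255}, {"travel": [0, 0, 0], "rot": [0, 0, 0], "claw": 255}, {"travel": [0, 0, 0], "rot": [0, 0, 0], "claw": 255}, {"travel": [0, 0, 0], "rot": [0, 0, 0], "claw": 255}]' --force 40

```text
time: 10.35
tool_pos: [0.5472, -0.1312, -0.0303]
tcp_rot: [0.165, 3.137, -0.0]
wrist_force: [-0.2, 0.1, 2.0]
width: 0.273
grip_force: 39.7
```

Request:
jog_arm --commands '[{"travel": [0, 0, -5], "rot": [0, 0, 0], "claw": 255}, {"travel": [0, 0, -15], "rot": [0, 0, 0], "claw": 255}, {"travel": [0, 0, -25], "rot": [0, 0, 0], "claw": 255}, {"travel": [0, 0, -15], "rot": [0, 0, 0], "claw": 255}, {"travel": [0, 0, 0], "rot": [0, 0, 0], "claw": 255}]'

```text
time: 10.85
tool_pos: [0.5497, -0.1319, 0.0329]
tcp_rot: [0.164, 3.131, -0.002]
wrist_force: [0.6, 0.3, -1.8]
width: 0.273
grip_force: 39.4
```

```bash
python3 go.py .381 -.2606 184.7; python3 -c "
from h import *
c=shot('wrist','g5')
for h in blobs(c,brass(c),100,6000):
  p,w,a,s=info(c,h,.068); print(p,w.round(4),a,s)
"
```

```text
phi 174.0 rotz -10.7 before turn [ 154.4 -145.7] after [ 178.7 -114.5] z 0.0329 tilt [-0.006 -0.001] w 0.2727845429276718 39.377550260396674
[259.76340326 309.77505828] [ 0.5785 -0.1343] 83.07834407489952 [ 3.83260071 13.72098022]
[260.0521271  254.03065384] [ 0.5511 -0.1313] -6.489166927852155 [25.88207275 51.74270996]
[ 18.43417367 168.69467787] [ 0.5001 -0.2276] -76.04031775864203 [4.44834839 8.69989197]
[ 93.42951907 158.38971808] [ 0.4991 -0.1953] 89.27483794997129 [2.70050659 8.67925171]
[167.30833333 153.45833333] [ 0.5003 -0.1645] -81.00417385125131 [4.49985779 7.15133667]
[344.08001712 132.90286692] [ 0.4996 -0.0915] -86.78390978494012 [ 4.33525452 21.1125    ]
[449.02413273 121.98944193] [ 0.4997 -0.0493] 86.59331984026454 [3.38152863 6.83820068]
```

The plane is held, 52 x 26 mm at carrying height and well aligned. Carrying it to the large bay.

Request:
jog_arm --commands '[{"travel": [0, 0, 0], "rot": [0, 0, -5.3], "claw": 255}, {"travel": [0, 0, 0], "rot": [0, 0, -5.3], "claw": 255}, {"travel": [22, -14, 0], "rot": [0, 0, 0], "claw": 255}, {"travel": [22, -14, 0], "rot": [0, 0, 0], "claw": 255}, {"travel": [22, -14, 0], "rot": [0, 0, 0], "claw": 255}]'

```text
time: 11.4
tool_pos: [0.4826, -0.178, 0.028]
tcp_rot: [0.127, -3.137, -0.002]
wrist_force: [-0.9, -0.3, -0.8]
width: 0.271
grip_force: 39.4
```

Request:
jog_arm --commands '[{"travel": [22, -14, 0], "rot": [0, 0, 0], "claw": 255}, {"travel": [22, -15, 0], "rot": [0, 0, 0], "claw": 255}, {"travel": [22, -15, 0], "rot": [0, 0, 0], "claw": 255}, {"travel": [22, -14, 0], "rot": [0, 0, 0], "claw": 255}, {"travel": [22, -14, 0], "rot": [0, 0, 0], "claw": 255}]'

```text
time: 11.9
tool_pos: [0.3787, -0.2586, 0.0283]
tcp_rot: [0.126, -3.138, -0.002]
wrist_force: [0.3, 0.2, -1.7]
width: 0.279
grip_force: 39.4
```

Request:
jog_arm --commands '[{"travel": [0, 0, 20], "rot": [0, 0, 0], "claw": 255}, {"travel": [0, 0, 0], "rot": [0, 0, 0], "claw": 255}, {"travel": [0, 0, 0], "rot": [0, 0, 0], "claw": 255}, {"travel": [0, 0, 0], "rot": [0, 0, 0], "claw": 255}, {"travel": [0, 0, 0], "rot": [0, 0, 0], "claw": 255}]'

```text
time: 12.4
tool_pos: [0.3814, -0.2589, 0.01]
tcp_rot: [-0.127, 3.138, -0.001]
wrist_force: [-0.3, 0.4, -2.3]
width: 0.273
grip_force: 39.6
```

```bash
python3 go.py .381 -.2606 184.6; python3 -c "
from h import *
c=shot('wrist','g6')
for h in blobs(c,brass(c),300,6000):
  p,w,a,s=info(c,h,.0085+.0425); print(p,w.round(4),a,s)
for h in blobs(c,dark(c),150,4500):
  p,w,a,s=info(c,h,.01); print('d',p,w.round(4),a,s)
"
```

```text
phi 184.64 rotz 0.04 before turn [ 0.5 -1.7] after [ 0.5 -1.7] z 0.01 tilt [-0.001 -0.001] w 0.27265927542815416 39.56244476081338
[259.95338214 253.74522871] [ 0.3797 -0.2584] 4.358606891022244 [24.770271   49.35800781]
[102.64978632 107.18504274] [ 0.3222 -0.3232] -89.94208816708478 [ 5.57683044 42.77493652]
d [259.61972324 290.50796987] [ 0.4218 -0.255 ] -45.15587345501578 [19.43859497 19.70806641]
d [100.96827346 224.69030805] [ 0.3882 -0.3451] 3.9364028447336294 [19.84035767 33.41705566]
```

Request:
jog_arm --commands '[{"travel": [0, -1.7, 10], "rot": [0, 0, 0], "claw": 255}, {"travel": [0, 0, 10], "rot": [0, 0, 0], "claw": 255}, {"travel": [0, 0, 5], "rot": [0, 0, 0], "claw": 255}, {"travel": [0, 0, 3], "rot": [0, 0, 0], "claw": 255}, {"travel": [0, 0, 1], "rot": [0, 0, 0], "claw": 255}]'

```text
time: 12.95
tool_pos: [0.3799, -0.26, -0.0203]
tcp_rot: [0.126, -3.137, -0.002]
wrist_force: [-1.6, 2.3, 2.9]
width: 0.272
grip_force: 40.1
```

Request:
jog_arm --commands '[{"travel": [0, 0, 0], "rot": [0, 0, 0], "claw": 255}, {"travel": [0, 0, 0], "rot": [0, 0, 0], "claw": 255}, {"travel": [0, 0, 0.5], "rot": [0, 0, 0], "claw": 255}, {"travel": [0, 0, 0], "rot": [0, 0, 0], "claw": 255}, {"travel": [0, 0, 0], "rot": [0, 0, 0], "claw": 255}]'

```text
time: 13.45
tool_pos: [0.3808, -0.2606, -0.02]
tcp_rot: [-0.126, 3.139, -0.0]
wrist_force: [-0.0, -0.5, -1.4]
width: 0.281
grip_force: 39.6
```

```bash
python3 go.py .381 -.2606 184.6
```

```text
phi 184.59 rotz -0.01 before turn [-0.2 -0. ] after [-0.2 -0. ] z -0.02 tilt [-0. -0.] w 0.28052598036485554 39.56455808787723
```

Request:
jog_arm --commands '[{"travel": [0, 0, 0], "rot": [0, 0, 0], "claw": 130}, {"travel": [0, 0, 0], "rot": [0, 0, 0], "claw": 130}, {"travel": [0, 0, 0], "rot": [0, 0, 0], "claw": 130}, {"travel": [0, 0, -10], "rot": [0, 0, 0], "claw": 130}, {"travel": [0, 0, -30], "rot": [0, 0, 0], "claw": 130}]'

```text
time: 13.95
tool_pos: [0.3782, -0.2586, 0.0182]
tcp_rot: [0.126, -3.134, -0.007]
wrist_force: [-0.2, -0.1, 0.2]
width: 0.49
grip_force: 0.0
```

Request:
jog_arm --commands '[{"travel": [0, 0, -30], "rot": [0, 0, 4], "claw": 130}, {"travel": [-30, 15, -30], "rot": [0, 0, 4], "claw": 130}, {"travel": [-30, 30, 0], "rot": [0, 0, 4], "claw": 130}, {"travel": [-20, 30, 0], "rot": [0, 0, 0], "claw": 130}, {"travel": [0, 30, 0], "rot": [0, 0, 0], "claw": 130}]'

```text
time: 14.45
tool_pos: [0.4734, -0.1598, 0.082]
tcp_rot: [0.203, 3.13, -0.002]
wrist_force: [-0.2, 0.4, -0.8]
width: 0.489
grip_force: 0.0
```

Request:
jog_arm --commands '[{"travel": [0, 0, 0], "rot": [0, 0, 0], "claw": 130}, {"travel": [0, 0, 0], "rot": [0, 0, 0], "claw": 130}, {"travel": [0, 0, 0], "rot": [0, 0, 0], "claw": 130}, {"travel": [0, 0, 0], "rot": [0, 0, 0], "claw": 130}, {"travel": [0, 0, 0], "rot": [0, 0, 0], "claw": 130}]'

```text
time: 14.95
tool_pos: [0.4696, -0.161, 0.08]
tcp_rot: [0.205, 3.135, -0.0]
wrist_force: [-0.3, 0.0, -0.1]
width: 0.491
grip_force: 0.0
```

```bash
python3 go.py .4118 -.0964 172; python3 -c "
from h import *
c=shot('wrist','m1')
for h in blobs(c,brass(c),200,6000):
  for z in(.006,.0185):
    p,w,a,s=info(c,h,z); print(p,z,w.round(4),a,s)
for h in blobs(c,dark(c),150,4500):
  p,w,a,s=info(c,h,.01); print('d',p,w.round(4),a,s)
"
```

```text
phi 172.51 rotz 0.51 before turn [65.7 56.5] after [66.2 55.9] z 0.08 tilt [-0. -0.] w 0.49138140042240663 0.0
[ 28.85704875 267.64756258] 0.006 [ 0.5096 -0.3543] -86.90004808466092 [ 6.13442078 39.50960205]
[ 28.85704875 267.64756258] 0.0185 [ 0.5042 -0.3441] -86.90004276783358 [ 5.82541931 37.51941406]
[100.70586361 256.35723391] 0.006 [ 0.5075 -0.294 ] -88.80993419297127 [ 9.8975824  48.93452148]
[100.70586361 256.35723391] 0.0185 [ 0.5022 -0.2869] -88.80997455265302 [ 9.39903442 46.46958008]
[337.51262837 100.18137663] 0.006 [ 0.4118 -0.0967] -5.383838346347463 [19.08661865 36.29839111]
[337.51262837 100.18137663] 0.0185 [ 0.4113 -0.0995] -5.383824825377221 [18.12518799 34.46994385]
[89.42207283 82.03960784] 0.006 [ 0.3773 -0.2676] 6.426388899800392 [31.18878906 53.86497559]
[89.42207283 82.03960784] 0.0185 [ 0.3785 -0.2618] 6.42641012540774 [29.61773438 51.15167969]
d [ 27.25086564 211.50249134] [ 0.4634 -0.3376] -4.675758660334255 [40.71047119 65.90537109]
d [130.27089704 187.98075943] [ 0.4546 -0.2555] 4.673147691969487 [23.35951172 41.82951172]
d [110.3253596  101.80190744] [ 0.392 -0.255] -20.43506691013194 [15.60993774 43.60456055]
```

Request:
jog_arm --commands '[{"travel": [0, 0, 0], "rot": [0, 0, -1.5], "claw": 130}, {"travel": [22, 20, 10], "rot": [0, 0, 0], "claw": 130}, {"travel": [22, 20, 20], "rot": [0, 0, 0], "claw": 130}, {"travel": [20, 18, 20], "rot": [0, 0, 0], "claw": 130}, {"travel": [0, 0, 0], "rot": [0, 0, 0], "claw": 130}]'

```text
time: 15.5
tool_pos: [0.4059, -0.0931, 0.0262]
tcp_rot: [-0.158, -3.128, -0.004]
wrist_force: [-0.1, 0.2, -1.2]
width: 0.493
grip_force: 0.0
```

Request:
jog_arm --commands '[{"travel": [0, 0, 10], "rot": [0, 0, 0], "claw": 130}, {"travel": [0, 0, 0], "rot": [0, 0, 0], "claw": 130}, {"travel": [0, 0, 0], "rot": [0, 0, 0], "claw": 130}, {"travel": [0, 0, 0], "rot": [0, 0, 0], "claw": 130}, {"travel": [0, 0, 0], "rot": [0, 0, 0], "claw": 130}]'

```text
time: 16.0
tool_pos: [0.4131, -0.0964, 0.0205]
tcp_rot: [0.162, 3.136, -0.001]
wrist_force: [1.4, 0.1, 0.9]
width: 0.493
grip_force: 0.0
```

```bash
python3 go.py .4118 -.0966 174; python3 -c "
from h import *
c=shot('wrist','m2')
for h in blobs(c,brass(c),200,6000):
    p,w,a,s=info(c,h,.006); print(p,w.round(4),a,s)
"
```

```text
phi 174.07 rotz 0.07 before turn [ 1.3 -0.3] after [ 1.3 -0.3] z 0.0205 tilt [-0.001 -0.   ] w 0.4933865862991577 0.0
[255.52461637 215.2266624 ] [ 0.4126 -0.0981] -6.6851480550385425 [17.34150024 38.80334473]
[53.79159266 80.02664298] [ 0.3255 -0.1962] -88.60974570147381 [ 5.82822571 29.11423584]
```

Request:
jog_arm --commands '[{"travel": [0.7, -1, 20], "rot": [0, 0, 0.5], "claw": 130}, {"travel": [0, 0, 15], "rot": [0, 0, 0], "claw": 130}, {"travel": [0, 0, 8], "rot": [0, 0, 0], "claw": 130}, {"travel": [0, 0, 4], "rot": [0, 0, 0], "claw": 130}, {"travel": [0, 0, 2], "rot": [0, 0, 0], "claw": 130}]'

```text
time: 16.55
tool_pos: [0.4114, -0.0968, -0.0292]
tcp_rot: [-0.176, -3.137, 0.0]
wrist_force: [0.5, 0.6, -0.2]
width: 0.489
grip_force: 0.0
```

Request:
jog_arm --commands '[{"travel": [0, 0, 0], "rot": [0, 0, 0], "claw": 130}, {"travel": [0, 0, 0], "rot": [0, 0, 0], "claw": 130}, {"travel": [0, 0, 0], "rot": [0, 0, 0], "claw": 255}, {"travel": [0, 0, 0], "rot": [0, 0, 0], "claw": 255}, {"travel": [0, 0, 0], "rot": [0, 0, 0], "claw": 255}]'

```text
time: 17.05
tool_pos: [0.4119, -0.097, -0.0285]
tcp_rot: [0.175, 3.136, -0.001]
wrist_force: [-1.6, 0.2, 4.6]
width: 0.189
grip_force: 39.4
```

Request:
jog_arm --commands '[{"travel": [0, 0, 0], "rot": [0, 0, 0], "claw": 255}, {"travel": [0, 0, 0], "rot": [0, 0, 0], "claw": 255}, {"travel": [0, 0, 0], "rot": [0, 0, 0], "claw": 255}, {"travel": [0, 0, 0], "rot": [0, 0, 0], "claw": 255}, {"travel": [0, 0, 0], "rot": [0, 0, 0], "claw": 255}]'

```text
time: 17.55
tool_pos: [0.4119, -0.097, -0.0285]
tcp_rot: [0.175, 3.136, -0.001]
wrist_force: [-1.7, 0.3, 5.8]
width: 0.188
grip_force: 39.5
```

Request:
jog_arm --commands '[{"travel": [0, 0, -5], "rot": [0, 0, 0], "claw": 255}, {"travel": [0, 0, -20], "rot": [0, 0, 0], "claw": 255}, {"travel": [0, 0, -25], "rot": [0, 0, 0], "claw": 255}, {"travel": [0, 0, -10], "rot": [0, 0, 0], "claw": 255}, {"travel": [0, 0, 0], "rot": [0, 0, 0], "claw": 255}]'

```text
time: 18.05
tool_pos: [0.413, -0.0972, 0.0324]
tcp_rot: [0.175, 3.133, -0.001]
wrist_force: [0.8, 0.5, -0.6]
width: 0.193
grip_force: 39.4
```

```bash
python3 go.py .4545 -.255 184.6; python3 -c "
from h import *
c=shot('wrist','m3')
for h in blobs(c,brass(c),200,6000):
    p,w,a,s=info(c,h,.066); print(p,w.round(4),a,s)
"
```

```text
phi 173.59 rotz -11.01 before turn [ -58.9 -152.2] after [ -28.7 -160.6] z 0.0324 tilt [-0.004 -0.001] w 0.19314837607486665 39.35556776588783
[261.52293265 247.21372549] [ 0.411  -0.0955] 5.232698485733358 [16.65209229 36.82431152]
[66.56632248 83.3910511 ] [ 0.3317 -0.1643] -88.81543841010236 [ 5.23458923 22.43501465]
```

```bash
python3 -c "
from h import *
for t,z in(('m2',.006),('m3',.066)):
  c=load(t)
  for h in blobs(c,brass(c),200,6000):
    w=(onz(c,h[:,0,:].astype(float),z)[:,:2]*1e4).astype(np.float32); print(t,cv2.minAreaRect(w),cv2.fitEllipse(w))
c=load('m3'); H=cv2.cvtColor(c['color'],cv2.COLOR_BGR2HSV)
m=brass(c)[205:300:3,225:300:2]
for r in m: print(''.join('#' if v else '.' for v in r))
"
```

```text
m2 ((4124.81982421875, -979.569091796875), (173.4149627685547, 388.0337219238281), 83.19501495361328) ((4126.86962890625, -980.5885620117188), (201.40896606445312, 394.19354248046875), 83.09892272949219)
m2 ((3255.274169921875, -1962.287353515625), (291.1424865722656, 58.28242111206055), 89.51690673828125) ((3254.750244140625, -1961.965087890625), (87.0265121459961, 292.1955261230469), 2.8656599521636963)
m3 ((4128.72705078125, -965.9443969726562), (166.52093505859375, 368.24322509765625), 84.41233825683594) ((4141.029296875, -961.3378295898438), (183.5821075439453, 401.30560302734375), 86.7256088256836)
m3 ((3319.365234375, -1648.858642578125), (52.346187591552734, 224.3502197265625), 0.8884060382843018) ((3315.647216796875, -1642.307373046875), (64.44879150390625, 227.8822784423828), 2.0384304523468018)
......................................
......................................
......................................
.................##...................
..............#####...................
............##..#######...............
..............###########.............
..........
[... 264 characters left out ...]
........###...........####...........
.........###...........####...........
.........###...........####...........
.........##............####...........
........................###...........
........................###...........
........................###...........
........................###...........
........................###...........
........................###...........
........................###...........
........................###...........
........................##............
........................#.............
......................................
.............#########................
......................................
......................................
```

Only a partly hidden outline; the rectangle fit shows it still aligned with the fingers. Carrying on.

Request:
jog_arm --commands '[{"travel": [0, 0, 0], "rot": [0, 0, -5.5], "claw": 255}, {"travel": [0, 0, 0], "rot": [0, 0, -5.5], "claw": 255}, {"travel": [-5, -32, 0], "rot": [0, 0, 0], "claw": 255}, {"travel": [-6, -32, 0], "rot": [0, 0, 0], "claw": 255}, {"travel": [-6, -32, 0], "rot": [0, 0, 0], "claw": 255}]'

```text
time: 18.6
tool_pos: [0.4349, -0.1913, 0.0291]
tcp_rot: [0.127, -3.137, -0.002]
wrist_force: [0.2, 0.1, -1.2]
width: 0.192
grip_force: 39.4
```

Request:
jog_arm --commands '[{"travel": [-6, -32, 0], "rot": [0, 0, 0], "claw": 255}, {"travel": [-6, -32, 0], "rot": [0, 0, 0], "claw": 255}, {"travel": [0, 0, 20], "rot": [0, 0, 0], "claw": 255}, {"travel": [0, 0, 0], "rot": [0, 0, 0], "claw": 255}, {"travel": [0, 0, 0], "rot": [0, 0, 0], "claw": 255}]'

```text
time: 19.1
tool_pos: [0.4509, -0.2525, 0.0088]
tcp_rot: [0.125, -3.135, -0.005]
wrist_force: [-0.2, 0.8, -0.9]
width: 0.191
grip_force: 39.5
```

Request:
jog_arm --commands '[{"travel": [0, 0, 0], "rot": [0, 0, 0], "claw": 255}, {"travel": [0, 0, 0], "rot": [0, 0, 0], "claw": 255}, {"travel": [0, 0, 0], "rot": [0, 0, 0], "claw": 255}, {"travel": [0, 0, 0], "rot": [0, 0, 0], "claw": 255}, {"travel": [0, 0, 0], "rot": [0, 0, 0], "claw": 255}]'

```text
time: 19.6
tool_pos: [0.4533, -0.2539, 0.0113]
tcp_rot: [-0.126, 3.138, -0.001]
wrist_force: [1.2, 0.1, -1.9]
width: 0.186
grip_force: 39.5
```

```bash
python3 go.py .4545 -.255 184.6; python3 -c "
from h import *
c=shot('wrist','m4')
H=cv2.cvtColor(c['color'],cv2.COLOR_BGR2HSV)
for h in blobs(c,brass(c),200,6000):
    for z in (.0185,.046):
      p,w,a,s=info(c,h,z); print(p,z,w.round(4),a,s)
"
```

```text
phi 184.61 rotz 0.01 before turn [-1.1 -1.2] after [-1.1 -1.2] z 0.0113 tilt [-0.001 -0.   ] w 0.18605407859643233 39.49588343733922
[260.49483283 254.23302938] 0.0185 [ 0.4679 -0.2516] 6.733647122044514 [19.7685376  48.64308105]
[260.49483283 254.23302938] 0.046 [ 0.4544 -0.2529] 6.733637054973652 [16.5123584 40.6308252]
[257.65432213  78.37940931] 0.0185 [ 0.3784 -0.2602] 4.182952994849903 [26.26094727 51.36981445]
[257.65432213  78.37940931] 0.046 [ 0.3796 -0.2601] 4.182973341482763 [21.93538574 42.90845703]
```

Request:
jog_arm --commands '[{"travel": [-1, -1.2, 10], "rot": [0, 0, 0], "claw": 255}, {"travel": [0, 0, 10], "rot": [0, 0, 0], "claw": 255}, {"travel": [0, 0, 5], "rot": [0, 0, 0], "claw": 255}, {"travel": [0, 0, 3], "rot": [0, 0, 0], "claw": 255}, {"travel": [0, 0, 1], "rot": [0, 0, 0], "claw": 255}]'

```text
time: 20.15
tool_pos: [0.453, -0.2544, -0.0185]
tcp_rot: [0.126, -3.136, -0.003]
wrist_force: [-3.8, 2.4, 9.4]
width: 0.186
grip_force: 40.7
```

Request:
jog_arm --commands '[{"travel": [0, 0, 0], "rot": [0, 0, 0], "claw": 255}, {"travel": [0, 0, 0], "rot": [0, 0, 0], "claw": 255}, {"travel": [0, 0, 0.5], "rot": [0, 0, 0], "claw": 255}, {"travel": [0, 0, 0], "rot": [0, 0, 0], "claw": 255}, {"travel": [0, 0, 0], "rot": [0, 0, 0], "claw": 255}]'

```text
time: 20.65
tool_pos: [0.4544, -0.2552, -0.0184]
tcp_rot: [-0.126, 3.139, -0.0]
wrist_force: [-0.3, 0.5, 1.9]
width: 0.19
grip_force: 39.8
```

```bash
python3 go.py .4545 -.255 184.6; python3 -c "
from h import *
c=load('m4'); g=c['color']
H=cv2.cvtColor(g,cv2.COLOR_BGR2HSV)[20:140,190:330]
for y in range(0,120,3): print(''.join('#' if (v[2]<85 and v[1]<90) else 'b' if v[1]>110 else '.' for v in H[y,::2]))
"
```

```text
phi 184.59 rotz -0.01 before turn [-0.1  0.2] after [-0.1  0.2] z -0.0184 tilt [-0. -0.] w 0.19026649506237758 39.77851180359721
...............................bbbbb..................................
............................bbbbbbbbbbb...............................
..........................bbbbbbbbbbbbbbb.............................
.........................bbbbbbbbbbbbbbbbbb...........................
........................bbbbbbbbbbbbbbbbbbbb..........................
.......................bbbbbbbbbbbbbbbbbbbbbb.........................
......................bbbbbbbbbbbbbbbbbbbbbbbb........................
......................bbbbbbbbbbbbbbbbbbbbbbbb........................
.....................bbbbbbbbbbbbbbbbbbbbbbbbbb.......................
.....................bbbbbbbbbbbbbbbbbbbbbbbbbb.......................
.....................bbbbbbbbbbbbbbbbbbbbbbbbbb.......................
....................bbbbbbbbbbbbbbbbbbbbbbbbbbb.......................
....................bbbbbbbbbbbbbbbbbbbbbbbbbbb.......................
...................#bbbbbbbbbbbbbbbbbbbbbbbbbbbb
[... 1168 characters left out ...]
..........##bbbbbbbbbbbbb....###bbbbbb#......................
....................#bbbbbbbbbbbbbbbbbbbbbbbbb........................
....................##bbbbbbbbbbbbbbbbbbbbbbbb#.......................
.....................#bbbbbbbbbbbbbbbbbbbbbbb#........................
.....................##bbbbbbbbbbbbbbbbbbbbb..........................
......................##bbbbbbbbbbbbbbbbbbb.#.........................
.......................###bbbbbbbbbbbbbbbb##..........................
........................###.bbbbbbbbbbbb.###..........................
........................######bbbbbbbb####............................
..........................###############.............................
```

Request:
jog_arm --commands '[{"travel": [0, 0, 0], "rot": [0, 0, 0], "claw": 150}, {"travel": [0, 0, 0], "rot": [0, 0, 0], "claw": 150}, {"travel": [0, 0, 0], "rot": [0, 0, 0], "claw": 150}, {"travel": [0, 0, -10], "rot": [0, 0, 0], "claw": 150}, {"travel": [0, 0, -30], "rot": [0, 0, 0], "claw": 150}]'

```text
time: 21.15
tool_pos: [0.4514, -0.2533, 0.0193]
tcp_rot: [0.126, -3.133, -0.006]
wrist_force: [-0.1, -0.7, -0.9]
width: 0.415
grip_force: 0.0
```

Request:
jog_arm --commands '[{"travel": [-10, 0, -40], "rot": [0, 0, 0], "claw": 0}, {"travel": [-20, 0, -40], "rot": [0, 0, 0], "claw": 0}, {"travel": [-20, -10, -40], "rot": [0, 0, 0], "claw": 0}, {"travel": [-10, -10, 0], "rot": [0, 0, 0], "claw": 0}, {"travel": [0, 0, 0], "rot": [0, 0, 0], "claw": 0}]'

```text
time: 21.65
tool_pos: [0.5182, -0.2718, 0.1441]
tcp_rot: [-0.126, 3.134, -0.005]
wrist_force: [1.1, 0.3, -0.2]
width: 0.997
grip_force: 0.0
```

Request:
jog_arm --commands '[{"travel": [0, 0, 0], "rot": [0, 0, 0], "claw": 0}, {"travel": [0, 0, 0], "rot": [0, 0, 0], "claw": 0}, {"travel": [0, 0, 0], "rot": [0, 0, 0], "claw": 0}, {"travel": [0, 0, 0], "rot": [0, 0, 0], "claw": 0}, {"travel": [0, 0, 0], "rot": [0, 0, 0], "claw": 0}]'

```text
time: 22.15
tool_pos: [0.515, -0.2699, 0.1408]
tcp_rot: [0.126, -3.138, -0.001]
wrist_force: [-0.4, -0.3, 0.1]
width: 0.994
grip_force: 0.0
```

```bash
python3 -c "
from h import *
c=shot('wrist','p1'); H=cv2.cvtColor(c['color'],cv2.COLOR_BGR2HSV); print(monitor.read_state()['tool_pos'], -c['R'].T@c['t'])
white=((H[...,1]<60)&(H[...,2]>120)).astype(np.uint8)
for h in blobs(c,brass(c),200,6000):
    for z in (.0185,.027):
      p,w,a,s=info(c,h,z); print('br',p.round(1),z,w.round(4),a.round(1),s.round(1))
non=1-white
k,hi=cv2.findContours(white,cv2.RETR_CCOMP,cv2.CHAIN_APPROX_NONE)
for i,q in enumerate(k):
    A=cv2.contourArea(q)
    if hi[0][i][3]>=0 and A>300:
      p,w,a,s=info(c,cv2.convexHull(q),.01); X=onz(c,q[:,0].astype(float),.01); print('hole',p.round(1),w.round(4),a.round(1),s.round(1),X[:,:2].min(0).round(4),X[:,:2].max(0).round(4))
"
```

```text
[ 0.51517736 -0.26999851  0.14100699] [ 0.44786265 -0.27534334  0.31506652]
br [157.8 158.1] 0.0185 [ 0.5057 -0.3598] -89.6 [ 9.4 48.6]
br [157.8 158.1] 0.027 [ 0.504  -0.3574] -89.6 [ 9.1 47.2]
br [ 98.1 153.2] 0.0185 [ 0.5055 -0.4123] 87.4 [ 6.8 33.2]
br [ 98.1 153.2] 0.027 [ 0.5038 -0.4084] 87.4 [ 6.6 32.3]
br [283.  108.2] 0.0185 [ 0.4546 -0.2536] 5.6 [17.1 35.7]
br [283.  108.2] 0.027 [ 0.4544 -0.2542] 5.6 [16.6 34.6]
br [285.2  19.6] 0.0185 [ 0.3861 -0.2586] 1.4 [24.8 31.4]
br [285.2  19.6] 0.027 [ 0.3879 -0.2591] 1.4 [24.1 30.5]
hole [185.  106.7] [ 0.4613 -0.3385] 5.2 [43.6 68. ] [ 0.4265 -0.3621] [ 0.4958 -0.3146]
```

Request:
jog_arm --commands '[{"travel": [20, 0, 0], "rot": [0, 0, 0], "claw": 0}, {"travel": [30, 0, 0], "rot": [0, 0, 0], "claw": 0}, {"travel": [20, 0, 0], "rot": [0, 0, 0], "claw": 0}, {"travel": [0, 0, 0], "rot": [0, 0, 0], "claw": 0}, {"travel": [0, 0, 0], "rot": [0, 0, 0], "claw": 0}]'

```text
time: 22.7
tool_pos: [0.4461, -0.276, 0.1417]
tcp_rot: [-0.124, 3.138, -0.001]
wrist_force: [-0.1, -0.1, 0.1]
width: 1.0
grip_force: 0.0
```

```bash
python3 -c "
from h import *
c=shot('wrist','p2'); H=cv2.cvtColor(c['color'],cv2.COLOR_BGR2HSV); print(monitor.read_state()['tool_pos'], -c['R'].T@c['t'])
white=((H[...,1]<60)&(H[...,2]>110)).astype(np.uint8)
for h in blobs(c,brass(c),200,6000):
    for z in (.0185,.027):
      p,w,a,s=info(c,h,z); print('br',p.round(1),z,w.round(4),a.round(1),s.round(1))
k,hi=cv2.findContours(white,cv2.RETR_CCOMP,cv2.CHAIN_APPROX_NONE)
for i,q in enumerate(k):
    A=cv2.contourArea(q)
    if hi[0][i][3]>=0 and A>200:
      p,w,a,s=info(c,cv2.convexHull(q),.01); X=onz(c,q[:,0].astype(float),.01); print('hole',p.round(1),w.round(4),a.round(1),s.round(1),X[:,:2].min(0).round(4),X[:,:2].max(0).round(4))
"
```

```text
[ 0.4465927  -0.27601989  0.14178638] [ 0.37859261 -0.28122617  0.31582512]
br [103.6 221.8] 0.0185 [ 0.5016 -0.4171] 89.2 [ 7.6 40.9]
br [103.6 221.8] 0.027 [ 0.4981 -0.4132] 89.2 [ 7.4 39.7]
br [ 32.9 209.9] 0.0185 [ 0.4949 -0.4818] -82.2 [10.2 23.8]
br [ 32.9 209.9] 0.027 [ 0.4916 -0.4761] -82.2 [ 9.9 23.1]
br [282.2 186.3] 0.0185 [ 0.4546 -0.2537] 4.9 [17.3 36.7]
br [282.2 186.3] 0.027 [ 0.4525 -0.2545] 4.9 [16.8 35.6]
br [284.4  99.8] 0.0185 [ 0.3793 -0.2591] 4.8 [24.8 50. ]
br [284.4  99.8] 0.027 [ 0.3793 -0.2598] 4.8 [24.1 48.5]
hole [280.2 184.3] [ 0.4551 -0.255 ] 5.1 [25.2 44.3] [ 0.4328 -0.2679] [ 0.4772 -0.242 ]
hole [189.9 183. ] [ 0.4613 -0.3389] 5.1 [42.8 67.3] [ 0.4268 -0.3623] [ 0.4961 -0.3152]
hole [185.5 102.6] [ 0.3881 -0.3446] 3.9 [20.1 34.9] [ 0.3705 -0.3547] [ 0.4054 -0.3343]
```

```bash
python3 go.py .46 .13 173.2
```

```text
phi 184.58 rotz 11.38 before turn [-45.8 403.7] after [ 34.8 404.8] z 0.1418 tilt [-0.001 -0.001] w 1.0001769485702463 0.0
```

Request:
jog_arm --commands '[{"travel": [0, 40, 0], "rot": [0, 0, 5.7], "claw": 0}, {"travel": [0, 45, 0], "rot": [0, 0, 5.7], "claw": 0}, {"travel": [0, 45, 0], "rot": [0, 0, 0], "claw": 0}, {"travel": [0, 45, 0], "rot": [0, 0, 0], "claw": 0}, {"travel": [0, 45, 0], "rot": [0, 0, 0], "claw": 0}]'

```text
time: 23.25
tool_pos: [0.4606, -0.0549, 0.1419]
tcp_rot: [0.186, 3.135, 0.0]
wrist_force: [0.3, 0.4, 0.3]
width: 0.999
grip_force: 0.0
```

Request:
jog_arm --commands '[{"travel": [0, 45, 0], "rot": [0, 0, 0], "claw": 0}, {"travel": [0, 45, 0], "rot": [0, 0, 0], "claw": 0}, {"travel": [0, 45, 0], "rot": [0, 0, 0], "claw": 0}, {"travel": [0, 40, 0], "rot": [0, 0, 0], "claw": 0}, {"travel": [0, 0, 0], "rot": [0, 0, 0], "claw": 0}]'

```text
time: 23.75
tool_pos: [0.4816, 0.122, 0.1419]
tcp_rot: [0.178, 3.135, 0.004]
wrist_force: [-0.0, -0.4, -0.2]
width: 1.006
grip_force: 0.0
```

```bash
python3 go.py .46 .13 173.2
```

```text
phi 173.52 rotz 0.32 before turn [22.3  5.5] after [22.4  5.4] z 0.1419 tilt [-0.001  0.002] w 1.006359242932118 0.0
```

Request:
jog_arm --commands '[{"travel": [15, 5, 0], "rot": [0, 0, 0], "claw": 0}, {"travel": [15, 0, 0], "rot": [0, 0, 0], "claw": 0}, {"travel": [0, 0, 0], "rot": [0, 0, 0], "claw": 0}, {"travel": [0, 0, 0], "rot": [0, 0, 0], "claw": 0}, {"travel": [0, 0, 0], "rot": [0, 0, 0], "claw": 0}]'

```text
time: 24.25
tool_pos: [0.4513, 0.1247, 0.1417]
tcp_rot: [0.189, 3.135, 0.0]
wrist_force: [-0.3, -0.1, -0.8]
width: 1.0
grip_force: 0.0
```

```bash
cat > br.py <<'E'
import sys; from h import *
c=shot('wrist',sys.argv[1])
for h in blobs(c,brass(c),200,9000):
    for z in map(float,sys.argv[2:]):
      p,w,a,s=info(c,h,z); r=cv2.minAreaRect((onz(c,h[:,0,:].astype(float),z)[:,:2]*1e5).astype(np.float32))
      print('br',p.round(1),z,w.round(4),a.round(1),s.round(1),'rect',(np.array(r[0])/1e5).round(4),round(r[2],1))
E
python3 go.py .4085 .1362 173.2;python3 br.py w1 .006 .011 .022
```

```text
phi 173.11 rotz -0.09 before turn [43.8  6.3] after [43.8  6.4] z 0.1417 tilt [-0.001  0.   ] w 0.9998168652391045 0.0
br [484.6 203.7] 0.006 [0.5079 0.3369] 88.2 [ 8.  53.6] rect [0.508  0.3355] 89.6
br [484.6 203.7] 0.011 [0.5059 0.3336] 88.2 [ 7.9 52.7] rect [0.506  0.3322] 89.6
br [484.6 203.7] 0.022 [0.5015 0.3264] 88.2 [ 7.6 50.8] rect [0.5016 0.325 ] 89.6
br [483.6 195.2] 0.006 [0.4991 0.3354] -89.1 [ 7.1 53.8] rect [0.499  0.3345] 89.8
br [483.6 195.2] 0.011 [0.4973 0.3321] -89.1 [ 6.9 53. ] rect [0.4972 0.3313] 89.8
br [483.6 195.2] 0.022 [0.4932 0.325 ] -89.1 [ 6.7 51.1] rect [0.4931 0.3241] 89.8
br [264.8 123.8] 0.006 [0.4084 0.1357] -7.1 [35.9 62.2] rect [0.4083 0.1358] 82.7
br [264.8 123.8] 0.011 [0.408  0.1357] -7.1 [35.4 61.2] rect [0.4079 0.1357] 82.7
br [264.8 123.8] 0.022 [0.4071 0.1356] -7.1 [34.1 59. ] rect [0.407  0.1356] 82.7
br [388.6  89.4] 0.006 [0.3911 0.2472] 13.0 [15.3 27.5] rect [0.3914 0.2473] 12.7
br [388.6  89.4] 0.011 [0.391  0.2454] 13.0 [15.  27.1] rect [0.3913 0.2455] 12.7
br [388.6  89.4] 0.022 [0.3908 0.2413] 13.0 [14.5 26.1] rect [0.3911 0.2414] 12.7
```

Request:
jog_arm --commands '[{"travel": [15, 2, 22], "rot": [0, 0, 0.2], "claw": 90}, {"travel": [15, 2, 30], "rot": [0, 0, 0], "claw": 90}, {"travel": [14.5, 2, 30], "rot": [0, 0, 0], "claw": 90}, {"travel": [0, 0, 30], "rot": [0, 0, 0], "claw": 90}, {"travel": [0, 0, 0], "rot": [0, 0, 0], "claw": 90}]'

```text
time: 24.8
tool_pos: [0.4034, 0.1353, 0.0257]
tcp_rot: [-0.192, -3.128, 0.004]
wrist_force: [-0.1, 0.3, 0.2]
width: 0.648
grip_force: 0.0
```

Request:
jog_arm --commands '[{"travel": [0, 0, 0], "rot": [0, 0, 0], "claw": 90}, {"travel": [0, 0, 0], "rot": [0, 0, 0], "claw": 90}, {"travel": [0, 0, 0], "rot": [0, 0, 0], "claw": 90}, {"travel": [0, 0, 0], "rot": [0, 0, 0], "claw": 90}, {"travel": [0, 0, 0], "rot": [0, 0, 0], "claw": 90}]'

```text
time: 25.3
tool_pos: [0.4084, 0.1369, 0.0303]
tcp_rot: [0.192, 3.134, 0.001]
wrist_force: [-0.5, 0.4, -0.4]
width: 0.647
grip_force: 0.0
```

```bash
python3 go.py .4077 .1357 172.9
```

```text
phi 172.98 rotz 0.08 before turn [ 0.6 -1.3] after [ 0.6 -1.3] z 0.0303 tilt [-0.002  0.001] w 0.6469302017178505 0.0
```

Request:
jog_arm --commands '[{"travel": [0.6, -1.3, 25], "rot": [0, 0, 0], "claw": 90}, {"travel": [0, 0, 18], "rot": [0, 0, 0], "claw": 90}, {"travel": [0, 0, 10], "rot": [0, 0, 0], "claw": 90}, {"travel": [0, 0, 4], "rot": [0, 0, 0], "claw": 90}, {"travel": [0, 0, 0], "rot": [0, 0, 0], "claw": 90}]'

```text
time: 25.8
tool_pos: [0.4066, 0.1355, -0.0278]
tcp_rot: [-0.192, -3.135, 0.0]
wrist_force: [-0.3, -0.2, -0.7]
width: 0.645
grip_force: 0.0
```

Request:
jog_arm --commands '[{"travel": [0, 0, 0], "rot": [0, 0, 0], "claw": 90}, {"travel": [0, 0, 0], "rot": [0, 0, 0], "claw": 255}, {"travel": [0, 0, 0], "rot": [0, 0, 0], "claw": 255}, {"travel": [0, 0, 0], "rot": [0, 0, 0], "claw": 255}, {"travel": [0, 0, 0], "rot": [0, 0, 0], "claw": 255}]'

```text
time: 26.3
tool_pos: [0.408, 0.1358, -0.0266]
tcp_rot: [0.192, 3.134, 0.001]
wrist_force: [-0.1, -0.2, 7.0]
width: 0.403
grip_force: 41.8
```

Request:
jog_arm --commands '[{"travel": [0, 0, 0], "rot": [0, 0, 0], "claw": 255}, {"travel": [0, 0, -15], "rot": [0, 0, 0], "claw": 255}, {"travel": [0, 0, -25], "rot": [0, 0, 0], "claw": 255}, {"travel": [0, 0, -30], "rot": [0, 0, 0], "claw": 255}, {"travel": [0, 0, 0], "rot": [0, 0, 0], "claw": 255}]'

```text
time: 26.8
tool_pos: [0.4103, 0.1365, 0.0461]
tcp_rot: [0.192, 3.128, 0.004]
wrist_force: [0.5, 0.5, 0.3]
width: 0.403
grip_force: 41.1
```

```bash
python3 go.py .4612 -.3387 184.7
```

```text
phi 172.99 rotz -11.71 before turn [-108.5 -465.4] after [ -11.8 -477.8] z 0.0461 tilt [-0.007  0.003] w 0.40269009706380166 41.05948984622955
```

Request:
jog_arm --commands '[{"travel": [0, 0, 0], "rot": [0, 0, -5.9], "claw": 255}, {"travel": [0, 0, 0], "rot": [0, 0, -5.8], "claw": 255}, {"travel": [3.5, -43, 0], "rot": [0, 0, 0], "claw": 255}, {"travel": [3.5, -43, 0], "rot": [0, 0, 0], "claw": 255}, {"travel": [3.5, -43, 0], "rot": [0, 0, 0], "claw": 255}]'

```text
time: 27.3
tool_pos: [0.4059, 0.0052, 0.0415]
tcp_rot: [0.132, -3.138, -0.0]
wrist_force: [0.8, -0.5, -0.2]
width: 0.396
grip_force: 41.0
```

Request:
jog_arm --commands '[{"travel": [3.5, -43, 0], "rot": [0, 0, 0], "claw": 255}, {"travel": [3.5, -43, 0], "rot": [0, 0, 0], "claw": 255}, {"travel": [3.5, -43, 0], "rot": [0, 0, 0], "claw": 255}, {"travel": [-6, -44, 0], "rot": [0, 0, 0], "claw": 255}, {"travel": [-7, -44, 0], "rot": [0, 0, 0], "claw": 255}]'

```text
time: 27.8
tool_pos: [0.426, -0.2113, 0.0413]
tcp_rot: [0.127, -3.138, -0.001]
wrist_force: [0.4, 0.7, -0.2]
width: 0.4
grip_force: 41.0
```

Request:
jog_arm --commands '[{"travel": [-7, -44, 0], "rot": [0, 0, 0], "claw": 255}, {"travel": [-7, -44, 0], "rot": [0, 0, 0], "claw": 255}, {"travel": [-6, -43, 0], "rot": [0, 0, 0], "claw": 255}, {"travel": [0, 0, 20], "rot": [0, 0, 0], "claw": 255}, {"travel": [0, 0, 0], "rot": [0, 0, 0], "claw": 255}]'

```text
time: 28.3
tool_pos: [0.4552, -0.3382, 0.0189]
tcp_rot: [0.125, -3.134, -0.007]
wrist_force: [-0.1, 0.8, -1.7]
width: 0.405
grip_force: 41.0
```

Request:
jog_arm --commands '[{"travel": [0, 0, 10], "rot": [0, 0, 0], "claw": 255}, {"travel": [0, 0, 0], "rot": [0, 0, 0], "claw": 255}, {"travel": [0, 0, 0], "rot": [0, 0, 0], "claw": 255}, {"travel": [0, 0, 0], "rot": [0, 0, 0], "claw": 255}, {"travel": [0, 0, 0], "rot": [0, 0, 0], "claw": 255}]'

```text
time: 28.8
tool_pos: [0.4583, -0.3388, 0.0131]
tcp_rot: [-0.13, 3.138, -0.001]
wrist_force: [-1.2, 0.3, -1.3]
width: 0.4
grip_force: 41.0
```

```bash
python3 go.py .4612 -.3387 184.7; python3 br.py w2 .053
```

```text
phi 184.73 rotz 0.03 before turn [-2.9 -0.2] after [-2.9 -0.2] z 0.0131 tilt [-0.001 -0.001] w 0.39973871341468253 41.03519082069397
br [497.  311.1] 0.053 [ 0.4757 -0.2279] -86.1 [ 6.3 12.4] rect [ 0.4757 -0.2275] 4.7
br [416. 232.] 0.053 [ 0.4408 -0.2727] 12.7 [17.2 30.6] rect [ 0.4413 -0.2728] 7.9
br [440.8  84.2] 0.053 [ 0.3813 -0.2758] 1.4 [25.1 40.9] rect [ 0.381  -0.2759] 5.8
```

```bash
sed -i 's/9000/20000/' br.py; python3 br.py w3 .051 .062
```

```text
br [496.3 311.6] 0.051 [ 0.4773 -0.2265] -82.1 [ 5.4 12.7] rect [ 0.4774 -0.2259] 2.5
br [496.3 311.6] 0.062 [ 0.4703 -0.236 ] -82.1 [ 4.9 11.6] rect [ 0.4704 -0.2355] 2.5
br [416.2 232. ] 0.051 [ 0.4416 -0.2717] 12.8 [17.7 30.8] rect [ 0.442  -0.2718] 4.7
br [416.2 232. ] 0.062 [ 0.4375 -0.2776] 12.8 [16.3 28.3] rect [ 0.4379 -0.2777] 4.7
br [259.9 255.6] 0.051 [ 0.4603 -0.3381] 4.7 [37.1 67.1] rect [ 0.46  -0.338] 4.6
br [259.9 255.6] 0.062 [ 0.4547 -0.3386] 4.7 [34.1 61.7] rect [ 0.4544 -0.3385] 4.6
br [440.8  84.3] 0.051 [ 0.3811 -0.2748] 1.2 [25.6 41.5] rect [ 0.3808 -0.2751] 4.3
br [440.8  84.3] 0.062 [ 0.3819 -0.2804] 1.2 [23.6 38.1] rect [ 0.3816 -0.2807] 4.3
```

Request:
jog_arm --commands '[{"travel": [-2.7, 0, 10], "rot": [0, 0, 0], "claw": 255}, {"travel": [0, 0, 10], "rot": [0, 0, 0], "claw": 255}, {"travel": [0, 0, 5], "rot": [0, 0, 0], "claw": 255}, {"travel": [0, 0, 3], "rot": [0, 0, 0], "claw": 255}, {"travel": [0, 0, 0.5], "rot": [0, 0, 0], "claw": 255}]'

```text
time: 29.4
tool_pos: [0.4599, -0.3383, -0.0166]
tcp_rot: [0.129, -3.138, -0.002]
wrist_force: [-1.0, 1.4, 3.5]
width: 0.397
grip_force: 41.4
```

Request:
jog_arm --commands '[{"travel": [0, 0, 0], "rot": [0, 0, 0], "claw": 255}, {"travel": [0, 0, 0], "rot": [0, 0, 0], "claw": 255}, {"travel": [0, 0, 0.5], "rot": [0, 0, 0], "claw": 255}, {"travel": [0, 0, 0], "rot": [0, 0, 0], "claw": 255}, {"travel": [0, 0, 0], "rot": [0, 0, 0], "claw": 255}]'

```text
time: 29.9
tool_pos: [0.4606, -0.3388, -0.0165]
tcp_rot: [-0.129, 3.139, -0.001]
wrist_force: [-0.4, -1.2, -0.5]
width: 0.402
grip_force: 41.1
```

```bash
python3 go.py .4612 -.3387 184.7
```

```text
phi 184.69 rotz -0.01 before turn [-0.6  0.1] after [-0.6  0.1] z -0.0165 tilt [-0. -0.] w 0.40201047805602197 41.06529951095581
```

Request:
jog_arm --commands '[{"travel": [0, 0, 0], "rot": [0, 0, 0], "claw": 95}, {"travel": [0, 0, 0], "rot": [0, 0, 0], "claw": 95}, {"travel": [0, 0, 0], "rot": [0, 0, 0], "claw": 95}, {"travel": [0, 0, -10], "rot": [0, 0, 0], "claw": 95}, {"travel": [0, 0, -30], "rot": [0, 0, 0], "claw": 95}]'

```text
time: 30.4
tool_pos: [0.4579, -0.3366, 0.0211]
tcp_rot: [0.128, -3.134, -0.007]
wrist_force: [-0.4, 1.0, 1.3]
width: 0.626
grip_force: 0.0
```

Request:
jog_arm --commands '[{"travel": [0, 0, -40], "rot": [0, 0, 0], "claw": 95}, {"travel": [2, 30, -20], "rot": [0, 0, 0], "claw": 130}, {"travel": [2, 45, 0], "rot": [0, 0, 0], "claw": 130}, {"travel": [2, 45, 0], "rot": [0, 0, 0], "claw": 130}, {"travel": [2, 45, 0], "rot": [0, 0, 0], "claw": 130}]'

```text
time: 30.9
tool_pos: [0.4391, -0.1738, 0.0847]
tcp_rot: [-0.127, 3.137, -0.001]
wrist_force: [0.4, 1.0, -0.4]
width: 0.494
grip_force: 0.0
```

Request:
jog_arm --commands '[{"travel": [2, 45, 0], "rot": [0, 0, 0], "claw": 130}, {"travel": [2, 45, 0], "rot": [0, 0, 0], "claw": 130}, {"travel": [2, 45, 0], "rot": [0, 0, 0], "claw": 130}, {"travel": [2, 45, 0], "rot": [0, 0, 0], "claw": 130}, {"travel": [2, 45, 0], "rot": [0, 0, 0], "claw": 130}]'

```text
time: 31.4
tool_pos: [0.4106, 0.0502, 0.0845]
tcp_rot: [-0.128, 3.137, 0.0]
wrist_force: [0.6, -0.1, -0.5]
width: 0.489
grip_force: 0.0
```

Request:
jog_arm --commands '[{"travel": [2, 45, 0], "rot": [0, 0, 0], "claw": 130}, {"travel": [2, 45, 0], "rot": [0, 0, 0], "claw": 130}, {"travel": [-10, 40, 0], "rot": [0, 0, -4], "claw": 130}, {"travel": [-20, 0, 0], "rot": [0, 0, -4.3], "claw": 130}, {"travel": [0, 0, 0], "rot": [0, 0, 0], "claw": 130}]'

```text
time: 31.9
tool_pos: [0.4279, 0.1837, 0.0849]
tcp_rot: [-0.361, 3.117, 0.001]
wrist_force: [0.8, 1.2, 0.9]
width: 0.492
grip_force: 0.0
```

Request:
jog_arm --commands '[{"travel": [0, 0, 0], "rot": [0, 0, 0], "claw": 130}, {"travel": [0, 0, 0], "rot": [0, 0, 0], "claw": 130}, {"travel": [0, 0, 0], "rot": [0, 0, 0], "claw": 130}, {"travel": [0, 0, 0], "rot": [0, 0, 0], "claw": 130}, {"travel": [0, 0, 0], "rot": [0, 0, 0], "claw": 130}]'

```text
time: 32.4
tool_pos: [0.4256, 0.1811, 0.0834]
tcp_rot: [0.353, -3.122, 0.0]
wrist_force: [0.6, -0.2, -0.8]
width: 0.492
grip_force: 0.0
```

```bash
python3 go.py .3912 .2474 193; python3 br.py sm1 .005
```

```text
phi 192.92 rotz -0.08 before turn [18.7 72.3] after [18.6 72.3] z 0.0834 tilt [0. 0.] w 0.49207759724766753 0.0
br [499.2 216.7] 0.005 [0.4069 0.3725] 13.8 [18.9 67.8] rect [0.4031 0.3698] 15.9
br [354.6 164.1] 0.005 [0.3908 0.248 ] 15.6 [15.1 28.7] rect [0.391  0.2483] 16.8
br [375.4  73.8] 0.005 [0.3253 0.243 ] -87.6 [ 5.9 23.1] rect [0.3257 0.2432] 89.9
```

Request:
jog_arm --commands '[{"travel": [0, 0, 0], "rot": [0, 0, -1.5], "claw": 130}, {"travel": [6, 25, 20], "rot": [0, 0, 0], "claw": 130}, {"travel": [6, 25, 20], "rot": [0, 0, 0], "claw": 130}, {"travel": [5, 23, 20], "rot": [0, 0, 0], "claw": 130}, {"travel": [0, 0, 3], "rot": [0, 0, 0], "claw": 130}]'

```text
time: 32.95
tool_pos: [0.388, 0.2484, 0.018]
tcp_rot: [0.401, -3.111, 0.002]
wrist_force: [-0.6, 0.1, -0.1]
width: 0.489
grip_force: 0.0
```

Request:
jog_arm --commands '[{"travel": [0, 0, 0], "rot": [0, 0, 0], "claw": 130}, {"travel": [0, 0, 0], "rot": [0, 0, 0], "claw": 130}, {"travel": [0, 0, 0], "rot": [0, 0, 0], "claw": 130}, {"travel": [0, 0, 0], "rot": [0, 0, 0], "claw": 130}, {"travel": [0, 0, 0], "rot": [0, 0, 0], "claw": 130}]'

```text
time: 33.45
tool_pos: [0.3918, 0.2479, 0.021]
tcp_rot: [-0.395, 3.115, 0.001]
wrist_force: [-0.0, 0.6, -0.4]
width: 0.49
grip_force: 0.0
```

```bash
python3 go.py .391 .2478 194.5; python3 br.py sm2 .005
```

```text
phi 194.44 rotz -0.06 before turn [0.8 0.1] after [0.8 0.1] z 0.021 tilt [-0.001  0.   ] w 0.4904111044294955 0.0
br [464.6 257. ] 0.005 [0.3873 0.378 ] -16.5 [37.4 52.2] rect [0.386  0.3737] 65.4
br [257.6 213.7] 0.005 [0.3912 0.2471] 12.2 [13.8 29.6] rect [0.391  0.2471] 13.8
br [277.3  99.1] 0.005 [0.3245 0.2412] -89.8 [ 5.1 18.2] rect [0.3245 0.241 ] 0.2
```

Request:
jog_arm --commands '[{"travel": [0.7, -0.5, 20], "rot": [0, 0, 0.5], "claw": 130}, {"travel": [0, 0, 15], "rot": [0, 0, 0], "claw": 130}, {"travel": [0, 0, 8], "rot": [0, 0, 0], "claw": 130}, {"travel": [0, 0, 5], "rot": [0, 0, 0], "claw": 130}, {"travel": [0, 0, 0], "rot": [0, 0, 0], "claw": 130}]'

```text
time: 34.0
tool_pos: [0.3901, 0.2471, -0.0281]
tcp_rot: [0.382, -3.117, 0.001]
wrist_force: [-0.8, -0.1, -0.9]
width: 0.492
grip_force: 0.0
```

Request:
jog_arm --commands '[{"travel": [0, 0, 0], "rot": [0, 0, 0], "claw": 255}, {"travel": [0, 0, 0], "rot": [0, 0, 0], "claw": 255}, {"travel": [0, 0, 0], "rot": [0, 0, 0], "claw": 255}, {"travel": [0, 0, 0], "rot": [0, 0, 0], "claw": 255}, {"travel": [0, 0, 0], "rot": [0, 0, 0], "claw": 255}]'

```text
time: 34.5
tool_pos: [0.3912, 0.2478, -0.0269]
tcp_rot: [-0.382, 3.117, 0.001]
wrist_force: [-1.2, -0.2, 6.4]
width: 0.138
grip_force: 39.5
```

Request:
jog_arm --commands '[{"travel": [0, 0, -5], "rot": [0, 0, 0], "claw": 255}, {"travel": [0, 0, -15], "rot": [0, 0, 0], "claw": 255}, {"travel": [0, 0, -25], "rot": [0, 0, 0], "claw": 255}, {"travel": [0, 0, -30], "rot": [0, 0, 0], "claw": 255}, {"travel": [0, 0, 0], "rot": [0, 0, 0], "claw": 255}]'

```text
time: 35.0
tool_pos: [0.3936, 0.2492, 0.0513]
tcp_rot: [-0.382, 3.111, 0.005]
wrist_force: [0.4, 0.6, -0.3]
width: 0.132
grip_force: 39.1
```

```bash
python3 go.py .3881 -.3447 184.6; python3 br.py sm3 .077
```

```text
phi 193.99 rotz 9.39 before turn [ 148.9 -574.9] after [  53.1 -591.5] z 0.0513 tilt [-0.007  0.002] w 0.13237463686863143 39.14480910199927
br [259.9 247.4] 0.077 [0.395  0.2501] 13.2 [12.6 29.3] rect [0.3947 0.2502] 13.4
br [435.1 244.1] 0.077 [0.3739 0.3308] -3.5 [25.5 47. ] rect [0.377  0.3336] 6.1
```

Request:
jog_arm --commands '[{"travel": [0, 0, 0], "rot": [0, 0, 4.7], "claw": 255}, {"travel": [0, 0, 0], "rot": [0, 0, 4.7], "claw": 255}, {"travel": [3, -42, 0], "rot": [0, 0, 0], "claw": 255}, {"travel": [3, -42, 0], "rot": [0, 0, 0], "claw": 255}, {"travel": [3, -42, 0], "rot": [0, 0, 0], "claw": 255}]'

```text
time: 35.55
tool_pos: [0.3899, 0.1197, 0.0458]
tcp_rot: [0.129, -3.136, 0.001]
wrist_force: [0.8, -0.1, -0.6]
width: 0.139
grip_force: 39.2
```

Request:
jog_arm --commands '[{"travel": [3, -42, 0], "rot": [0, 0, 0], "claw": 255}, {"travel": [3, -42, 0], "rot": [0, 0, 0], "claw": 255}, {"travel": [4, -42, 0], "rot": [0, 0, 0], "claw": 255}, {"travel": [4, -42, 0], "rot": [0, 0, 0], "claw": 255}, {"travel": [4, -42, 0], "rot": [0, 0, 0], "claw": 255}]'

```text
time: 36.05
tool_pos: [0.3888, -0.0909, 0.0461]
tcp_rot: [0.126, -3.137, -0.001]
wrist_force: [-0.0, 0.3, -1.3]
width: 0.136
grip_force: 39.2
```

Request:
jog_arm --commands '[{"travel": [4, -42, 0], "rot": [0, 0, 0], "claw": 255}, {"travel": [4, -42, 0], "rot": [0, 0, 0], "claw": 255}, {"travel": [4, -42, 0], "rot": [0, 0, 0], "claw": 255}, {"travel": [4, -42, 0], "rot": [0, 0, 0], "claw": 255}, {"travel": [4, -42, 0], "rot": [0, 0, 0], "claw": 255}]'

```text
time: 36.55
tool_pos: [0.3858, -0.3014, 0.0457]
tcp_rot: [0.125, -3.137, -0.003]
wrist_force: [1.2, -0.5, -1.0]
width: 0.139
grip_force: 39.2
```

Request:
jog_arm --commands '[{"travel": [4, -42, 0], "rot": [0, 0, 0], "claw": 255}, {"travel": [0, 0, 15], "rot": [0, 0, 0], "claw": 255}, {"travel": [0, 0, 15], "rot": [0, 0, 0], "claw": 255}, {"travel": [0, 0, 0], "rot": [0, 0, 0], "claw": 255}, {"travel": [0, 0, 0], "rot": [0, 0, 0], "claw": 255}]'

```text
time: 37.05
tool_pos: [0.3855, -0.3416, 0.0159]
tcp_rot: [0.126, -3.137, -0.004]
wrist_force: [0.3, 0.5, -1.6]
width: 0.136
grip_force: 39.3
```

Request:
jog_arm --commands '[{"travel": [0, 0, 0], "rot": [0, 0, 0], "claw": 255}, {"travel": [0, 0, 0], "rot": [0, 0, 0], "claw": 255}, {"travel": [0, 0, 0], "rot": [0, 0, 0], "claw": 255}, {"travel": [0, 0, 0], "rot": [0, 0, 0], "claw": 255}, {"travel": [0, 0, 0], "rot": [0, 0, 0], "claw": 255}]'

```text
time: 37.55
tool_pos: [0.3869, -0.3429, 0.0178]
tcp_rot: [-0.126, 3.139, -0.001]
wrist_force: [0.3, 0.3, -1.1]
width: 0.135
grip_force: 39.3
```

```bash
python3 go.py .3881 -.3447 184.6; python3 br.py sm4 .048
```

```text
phi 184.6 rotz 0.0 before turn [-1.  -1.9] after [-1.  -1.9] z 0.0178 tilt [-0.    -0.001] w 0.13505146622184505 39.31379291403573
br [389.4 340.8] 0.048 [ 0.432  -0.2731] 51.3 [ 6.3 18.9] rect [ 0.4322 -0.2728] 51.8
br [259.6 322.4] 0.048 [ 0.4268 -0.3391] 5.2 [23.3 32.7] rect [ 0.4257 -0.339 ] 4.5
br [259.9 246.4] 0.048 [ 0.3859 -0.3423] 3.9 [12.1 27.7] rect [ 0.3854 -0.3423] 4.0
br [412.4 223.1] 0.048 [ 0.3695 -0.2741] 10.8 [26.7 45.4] rect [ 0.37   -0.2739] 2.2
br [119.4  98.9] 0.048 [ 0.3245 -0.4051] -85.5 [6.3 7.7] rect [ 0.3246 -0.4053] 19.8
```

Request:
jog_arm --commands '[{"travel": [-1.3, -1.9, 14], "rot": [0, 0, 0], "claw": 255}, {"travel": [0, 0, 10], "rot": [0, 0, 0], "claw": 255}, {"travel": [0, 0, 6], "rot": [0, 0, 0], "claw": 255}, {"travel": [0, 0, 3], "rot": [0, 0, 0], "claw": 255}, {"travel": [0, 0, 1], "rot": [0, 0, 0], "claw": 255}]'

```text
time: 38.1
tool_pos: [0.387, -0.3435, -0.0169]
tcp_rot: [0.126, -3.136, -0.004]
wrist_force: [-4.8, 4.9, 12.7]
width: 0.133
grip_force: 40.9
```

Request:
jog_arm --commands '[{"travel": [0, 0, 0], "rot": [0, 0, 0], "claw": 255}, {"travel": [0, 0, 0], "rot": [0, 0, 0], "claw": 255}, {"travel": [0, 0, 0.5], "rot": [0, 0, 0], "claw": 255}, {"travel": [0, 0, 0], "rot": [0, 0, 0], "claw": 255}, {"travel": [0, 0, 0], "rot": [0, 0, 0], "claw": 255}]'

```text
time: 38.6
tool_pos: [0.3881, -0.3445, -0.0168]
tcp_rot: [0.126, -3.139, -0.0]
wrist_force: [-2.8, 2.5, 5.9]
width: 0.141
grip_force: 40.1
```

Request:
jog_arm --commands '[{"travel": [0, 0, 0], "rot": [0, 0, 0], "claw": 160}, {"travel": [0, 0, 0], "rot": [0, 0, 0], "claw": 160}, {"travel": [0, 0, 0], "rot": [0, 0, 0], "claw": 160}, {"travel": [0, 0, -10], "rot": [0, 0, 0], "claw": 160}, {"travel": [0, 0, -30], "rot": [0, 0, 0], "claw": 160}]'

```text
time: 39.1
tool_pos: [0.3858, -0.3423, 0.0208]
tcp_rot: [0.125, -3.134, -0.008]
wrist_force: [0.6, 0.8, 0.2]
width: 0.379
grip_force: 0.0
```

Request:
jog_arm --commands '[{"travel": [-20, 10, -40], "rot": [0, 0, 0], "claw": 130}, {"travel": [-20, 10, -40], "rot": [0, 0, 0], "claw": 130}, {"travel": [-20, 10, -30], "rot": [0, 0, 0], "claw": 130}, {"travel": [0, 10, 0], "rot": [0, 0, 0], "claw": 130}, {"travel": [0, 0, 0], "rot": [0, 0, 0], "claw": 130}]'

```text
time: 39.6
tool_pos: [0.4454, -0.2993, 0.1342]
tcp_rot: [-0.128, 3.137, -0.002]
wrist_force: [0.3, -0.1, -0.6]
width: 0.493
grip_force: 0.0
```

Request:
jog_arm --commands '[{"travel": [0, 0, 0], "rot": [0, 0, 0], "claw": 130}, {"travel": [0, 0, 0], "rot": [0, 0, 0], "claw": 130}, {"travel": [0, 0, 0], "rot": [0, 0, 0], "claw": 130}, {"travel": [0, 0, 0], "rot": [0, 0, 0], "claw": 130}, {"travel": [0, 0, 0], "rot": [0, 0, 0], "claw": 130}]'

```text
time: 40.1
tool_pos: [0.4443, -0.3, 0.1323]
tcp_rot: [0.125, -3.138, -0.001]
wrist_force: [1.2, 0.2, -0.7]
width: 0.49
grip_force: 0.0
```

```bash
cat > hole.py <<'E'
import sys; from h import *
c=load(sys.argv[1]); H=cv2.cvtColor(c['color'],cv2.COLOR_BGR2HSV)
print('cam',(-c['R'].T@c['t']).round(4),monitor.read_state()['tool_pos'])
white=((H[...,1]<60)&(H[...,2]>110)).astype(np.uint8)
k,hi=cv2.findContours(white,cv2.RETR_CCOMP,cv2.CHAIN_APPROX_NONE)
for i,q in enumerate(k):
    if cv2.contourArea(q)>200:
      p,w,a,s=info(c,cv2.convexHull(q),.01); print('hole' if hi[0][i][3]>=0 else 'white',p.round(1),w.round(4),a.round(1),s.round(1))
cv2.imwrite('pics/fin.png',cv2.resize(c['color'][:230,120:400],(700,575)))
E
python3 br.py f1 .0155 .0185 .021; python3 hole.py f1
```

```text
br [123.5 226.5] 0.0155 [ 0.5001 -0.4199] 80.9 [11.9 40.5] rect [ 0.501  -0.4198] 77.0
br [123.5 226.5] 0.0185 [ 0.4988 -0.4187] 80.9 [11.7 40.1] rect [ 0.4997 -0.4186] 77.0
br [123.5 226.5] 0.021 [ 0.4978 -0.4177] 80.9 [11.6 39.7] rect [ 0.4987 -0.4176] 77.0
br [309.6 193.2] 0.0155 [ 0.4555 -0.2532] 5.9 [17.9 36.4] rect [ 0.4556 -0.2528] 6.4
br [309.6 193.2] 0.0185 [ 0.4547 -0.2537] 5.9 [17.7 36. ] rect [ 0.4548 -0.2533] 6.4
br [309.6 193.2] 0.021 [ 0.454  -0.2542] 5.9 [17.6 35.7] rect [ 0.4541 -0.2538] 6.4
br [213.6 193.7] 0.0155 [ 0.4634 -0.3387] 3.7 [36.6 65.2] rect [ 0.4635 -0.3386] 4.5
br [213.6 193.7] 0.0185 [ 0.4626 -0.3384] 3.7 [36.2 64.5] rect [ 0.4626 -0.3383] 4.5
br [213.6 193.7] 0.021 [ 0.4618 -0.3381] 3.7 [35.9 63.9] rect [ 0.4618 -0.338 ] 4.5
br [211.6 107.1] 0.0155 [ 0.3875 -0.3437] 3.1 [14.2 27.6] rect [ 0.3874 -0.3438] 2.7
br [211.6 107.1] 0.0185 [ 0.3874 -0.3433] 3.1 [14.1 27.4] rect [ 0.3873 -0.3434] 2.7
br [211.6 107.1] 0.021 [ 0.3873 -0.343 ] 3.1 [14.  27.1] rect [ 0.3872 -0.3431] 2.7
br [314.3 104.8] 0.0155 [ 0.3793 -0.2583] 4.7 [25.9 50.3] rect [ 0.3794 -0.2581] 6.3
br [314.3 104.8] 0.0185 [ 0.3793 -0.2588] 4.7 [25.6 49.8] rect [ 0.3794 -0.2586] 6.3
br [314.3 104.8] 0.021 [ 0.3793 -0.2592] 4.7 [25.4 49.3] rect [ 0.3794 -0.259 ] 6.3
cam [ 0.3771 -0.3055  0.3066] [ 0.44445047 -0.30004881  0.13249912]
white [454.8 174.3] [ 0.429  -0.1242] -78.8 [25.6 28.1]
white [245.7 192.4] [ 0.4617 -0.3103] 0.8 [26.2 68.9]
white [307.2 189.3] [ 0.4545 -0.2547] -83.2 [68.8 80. ]
hole [306.8 190.9] [ 0.4551 -0.255 ] 6.2 [24.7 44.5]
white [190.7 184.9] [ 0.4586 -0.3606] -11.3 [49.  69.8]
white [310.8 106.4] [ 0.3817 -0.2602] -87.5 [69.5 79.6]
white [210.9 106.1] [ 0.3882 -0.3449] -84.5 [70.2 79.9]
hole [211.7 107.6] [ 0.3881 -0.3443] 3.3 [20.3 35.6]
```

View pics/fin.png

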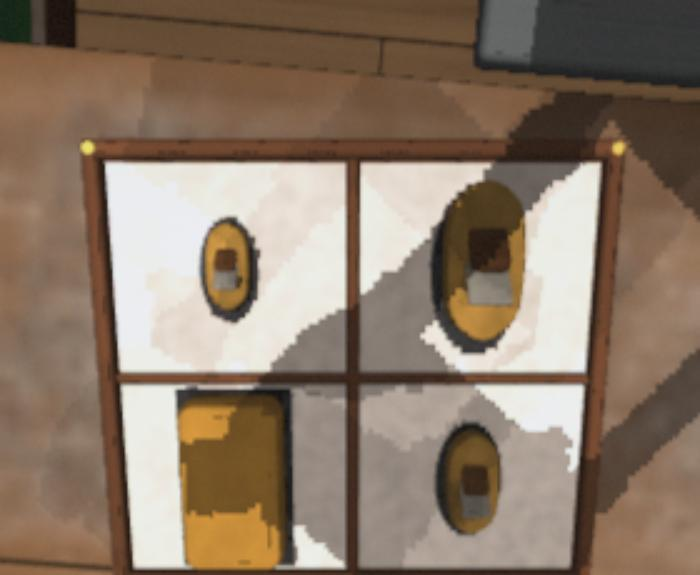

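The view shows all four in their bays with the black outline round each. The middle plane at (470,477) and small plane at (228,270) are centred, and the wax is at (233,480). The large plane at (485,265) sits about 2 mm toward the robot, with the black margin showing only at its far end. I'll regrip it and shift it.

```bash
python3 go.py .3795 -.2603 184.6
```

```text
phi 184.56 rotz -0.04 before turn [61.6 44.8] after [61.6 44.8] z 0.1325 tilt [0.001 0.   ] w 0.49231350597413215 0.0
```

Request:
jog_arm --commands '[{"travel": [20, 15, 20], "rot": [0, 0, 0], "claw": 110}, {"travel": [20, 15, 30], "rot": [0, 0, 0], "claw": 110}, {"travel": [20, 14, 30], "rot": [0, 0, 0], "claw": 110}, {"travel": [0, 0, 22], "rot": [0, 0, 0], "claw": 110}, {"travel": [0, 0, 0], "rot": [0, 0, 0], "claw": 110}]'

```text
time: 40.65
tool_pos: [0.3781, -0.2585, 0.0277]
tcp_rot: [0.125, -3.134, -0.007]
wrist_force: [0.2, -1.2, 0.5]
width: 0.575
grip_force: 0.0
```

Request:
jog_arm --commands '[{"travel": [0, 0, 0], "rot": [0, 0, 0], "claw": 110}, {"travel": [0, 0, 0], "rot": [0, 0, 0], "claw": 110}, {"travel": [0, 0, 0], "rot": [0, 0, 0], "claw": 110}, {"travel": [0, 0, 0], "rot": [0, 0, 0], "claw": 110}, {"travel": [0, 0, 0], "rot": [0, 0, 0], "claw": 110}]'

```text
time: 41.15
tool_pos: [0.3821, -0.2613, 0.0316]
tcp_rot: [-0.126, 3.138, -0.001]
wrist_force: [-0.3, 0.5, -0.3]
width: 0.566
grip_force: 0.0
```

```bash
python3 go.py .3795 -.2603 184.6
```

```text
phi 184.59 rotz -0.01 before turn [2.5 1.2] after [2.5 1.2] z 0.0316 tilt [-0.001 -0.001] w 0.5659575450745267 0.0
```

Request:
jog_arm --commands '[{"travel": [2.5, 0.8, 20], "rot": [0, 0, 0], "claw": 110}, {"travel": [0, 0, 15], "rot": [0, 0, 0], "claw": 110}, {"travel": [0, 0, 10], "rot": [0, 0, 0], "claw": 110}, {"travel": [0, 0, 5], "rot": [0, 0, 0], "claw": 110}, {"travel": [0, 0, 0], "rot": [0, 0, 0], "claw": 110}]'

```text
time: 41.65
tool_pos: [0.3785, -0.26, -0.0196]
tcp_rot: [0.126, -3.138, -0.001]
wrist_force: [-0.8, -0.2, 0.8]
width: 0.567
grip_force: 0.0
```

Request:
jog_arm --commands '[{"travel": [0, 0, 0], "rot": [0, 0, 0], "claw": 110}, {"travel": [0, 0, 0], "rot": [0, 0, 0], "claw": 255}, {"travel": [0, 0, 0], "rot": [0, 0, 0], "claw": 255}, {"travel": [0, 0, 0], "rot": [0, 0, 0], "claw": 255}, {"travel": [0, 0, 0], "rot": [0, 0, 0], "claw": 255}]'

```text
time: 42.15
tool_pos: [0.3797, -0.261, -0.0182]
tcp_rot: [-0.126, 3.138, -0.002]
wrist_force: [-0.2, 0.5, 5.1]
width: 0.272
grip_force: 40.0
```

Request:
jog_arm --commands '[{"travel": [0, 0, -3], "rot": [0, 0, 0], "claw": 255}, {"travel": [0, 0, 0], "rot": [0, 0, 0], "claw": 255}, {"travel": [-2.2, -0.3, 0], "rot": [0, 0, 0], "claw": 255}, {"travel": [0, 0, 0], "rot": [0, 0, 0], "claw": 255}, {"travel": [0, 0, 0], "rot": [0, 0, 0], "claw": 255}]'

```text
time: 42.65
tool_pos: [0.3809, -0.2602, -0.0164]
tcp_rot: [0.126, -3.139, -0.001]
wrist_force: [0.3, -0.1, -2.4]
width: 0.274
grip_force: 39.4
```

```bash
python3 go.py .3815 -.2606 184.6
```

```text
phi 184.6 rotz -0.0 before turn [-0.6 -0.5] after [-0.6 -0.5] z -0.0164 tilt [0. 0.] w 0.27422330857337635 39.353557999420445
```

Request:
jog_arm --commands '[{"travel": [-0.6, -0.5, 0], "rot": [0, 0, 0], "claw": 255}, {"travel": [0, 0, 1], "rot": [0, 0, 0], "claw": 255}, {"travel": [0, 0, 1], "rot": [0, 0, 0], "claw": 255}, {"travel": [0, 0, 0], "rot": [0, 0, 0], "claw": 255}, {"travel": [0, 0, 0], "rot": [0, 0, 0], "claw": 255}]'

```text
time: 43.15
tool_pos: [0.3817, -0.2608, -0.0182]
tcp_rot: [-0.126, 3.139, 0.0]
wrist_force: [-0.7, -0.4, -0.1]
width: 0.272
grip_force: 39.4
```

Request:
jog_arm --commands '[{"travel": [0, 0, 0], "rot": [0, 0, 0], "claw": 130}, {"travel": [0, 0, 0], "rot": [0, 0, 0], "claw": 130}, {"travel": [0, 0, 0], "rot": [0, 0, 0], "claw": 130}, {"travel": [0, 0, -10], "rot": [0, 0, 0], "claw": 130}, {"travel": [0, 0, -30], "rot": [0, 0, 0], "claw": 130}]'

```text
time: 43.65
tool_pos: [0.3792, -0.2589, 0.0202]
tcp_rot: [0.126, -3.134, -0.007]
wrist_force: [0.2, 0.2, -0.1]
width: 0.489
grip_force: 0.0
```

Request:
jog_arm --commands '[{"travel": [-20, 0, -40], "rot": [0, 0, 0], "claw": 130}, {"travel": [-20, 0, -40], "rot": [0, 0, 0], "claw": 130}, {"travel": [-20, 0, -30], "rot": [0, 0, 0], "claw": 130}, {"travel": [0, 0, 0], "rot": [0, 0, 0], "claw": 130}, {"travel": [0, 0, 0], "rot": [0, 0, 0], "claw": 130}]'

```text
time: 44.15
tool_pos: [0.4423, -0.2563, 0.1334]
tcp_rot: [-0.127, 3.137, -0.002]
wrist_force: [0.2, 0.1, -0.9]
width: 0.487
grip_force: 0.0
```

Request:
jog_arm --commands '[{"travel": [0, 0, 0], "rot": [0, 0, 0], "claw": 130}, {"travel": [0, 0, 0], "rot": [0, 0, 0], "claw": 130}, {"travel": [0, 0, 0], "rot": [0, 0, 0], "claw": 130}, {"travel": [0, 0, 0], "rot": [0, 0, 0], "claw": 130}, {"travel": [0, 0, 0], "rot": [0, 0, 0], "claw": 130}]'

```text
time: 44.65
tool_pos: [0.4411, -0.2559, 0.1313]
tcp_rot: [0.125, -3.138, -0.001]
wrist_force: [0.5, 0.6, -0.8]
width: 0.489
grip_force: 0.0
```

```bash
python3 br.py f2 .016 .0185; python3 hole.py f2
```

```text
br [ 81.9 229.2] 0.016 [ 0.5019 -0.4133] 87.6 [ 7.5 35.3] rect [ 0.5021 -0.4145] 88.9
br [ 81.9 229.2] 0.0185 [ 0.5008 -0.412 ] 87.6 [ 7.4 35. ] rect [ 0.501  -0.4132] 88.9
br [259.5 193.4] 0.016 [ 0.4555 -0.2538] 4.3 [17.1 36.1] rect [ 0.4556 -0.2538] 4.5
br [259.5 193.4] 0.0185 [ 0.4548 -0.2539] 4.3 [16.9 35.8] rect [ 0.4548 -0.2538] 4.5
br [162.6 193.6] 0.016 [ 0.4633 -0.3397] 2.8 [38.3 64.8] rect [ 0.4634 -0.3396] 4.5
br [162.6 193.6] 0.0185 [ 0.4625 -0.339 ] 2.8 [38.  64.3] rect [ 0.4626 -0.3389] 4.5
br [158.1 106.9] 0.016 [ 0.3875 -0.3437] 2.9 [14.9 27.6] rect [ 0.3876 -0.3438] 0.4
br [158.1 106.9] 0.0185 [ 0.3874 -0.343 ] 2.9 [14.8 27.4] rect [ 0.3875 -0.3431] 0.4
br [259.4 107.2] 0.016 [ 0.3816 -0.2597] 4.6 [25.8 50.9] rect [ 0.3818 -0.2596] 4.5
br [259.4 107.2] 0.0185 [ 0.3815 -0.2597] 4.6 [25.5 50.4] rect [ 0.3817 -0.2596] 4.5
br [166.2  29.5] 0.016 [ 0.3278 -0.3373] 89.1 [ 6.8 25.8] rect [ 0.3281 -0.3372] 88.9
br [166.2  29.5] 0.0185 [ 0.3282 -0.3367] 89.1 [ 6.8 25.5] rect [ 0.3285 -0.3365] 88.9
cam [ 0.3739 -0.2614  0.3056] [ 0.44123867 -0.25601603  0.13153953]
white [407.7 174.8] [ 0.4293 -0.1227] -77.0 [25.8 28.7]
white [257.9 189.6] [ 0.4548 -0.2553] -85.3 [69.5 79.9]
hole [258.  190.7] [ 0.4549 -0.2552] 4.3 [25.5 44.2]
white [165.  189.6] [ 0.4614 -0.3391] -84.8 [69.5 80.1]
white [258.  105.6] [ 0.3814 -0.2609] -86.3 [69.1 80.2]
hole [258.4 107.1] [ 0.3819 -0.2606] 3.8 [31.6 57.7]
white [158.8 105.5] [ 0.3879 -0.3447] -84.7 [69.1 80.2]
hole [158.8 106.9] [ 0.3879 -0.3448] 4.5 [20.3 34.8]
```

All four sit within about 1.5 mm of their outlines and are aligned; the gripper is clear.

```bash
python3 -c "
from h import *
print(workorder.finish_job())"
```

```text
the job is handed in; nothing more can be done
None
```

The job is handed in: all three brass planes and the wax block are in their own bays, upright, within about 1.5 mm of their outlines and lined up with them, and I left the rosin and the sanding block alone.

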